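# Clamp the glued model pillars and set the curing timer

## Robot

A 6-joint arm with a two-finger parallel gripper is mounted at the origin on the work surface. World frame = base frame: x ahead of the robot, y to its left, z up, the work surface at z = 0. Lengths are in mm, angles in degrees, forces in N, time in s.
With the tool pointing down it reaches from about 325 to 900 mm from the base axis. Payload 3.5 kg.
Tool frame: the origin (TCP) lies midway between the tips of the shut fingers; the grasp point (between the pads) lies 19 mm behind it (env.grasp_offset is the distance from the TCP to the grasp point, in mm); x points along the fingers, y is the direction in which the jaws open and shut, and the axes are right-handed (so a half turn about x gives the same grasp; the last joint's range is limited). The gripper opens to 85 mm and grips with 20 to 120 N. Pads are 22 mm wide; open, the fingers measure 114 mm over their backs; the gripper's body (76 mm by 85 mm) begins 54 mm behind the grasp point. The pads swing forward as they close: fully open they stand 13 mm farther back than shut.
Start: joints at [70.336, 15.837, -1.513, 72.651, 0, 84.076], TCP at [148.449, 607.112, 231.313] pointing down, gripper open.
Joint ranges: [-178.77, 178.77], [-48.84, 107.48], [-61.69, 71.31], [-111.58, 123.2], [-90, 87.43], [-180, 180]. Speed limits (degrees/s): [147.25, 147.25, 180, 180, 180, 180].

## Interface

Orientations are given as [roll, pitch, yaw] about the fixed x, y, z axes, in that order (R = Rz(yaw) Ry(pitch) Rx(roll)).
In Python, from rig import env gives the robot as it stands.
- The arm moves only by the tool servo_tool, never from a script. Its argument "rows" is a list of rows, each a list of 7 numbers: the shift along the world's x, y, z in m, then the turn, a rotation vector about the world's x, y, z in rad, then the opening, from -1 (shut) to 1 (fully open). A call has 1 to 12 rows; each row is the pose to reach, as a shift and turn from the pose commanded when the call began; what a row does not reach only later rows make up. A row lasts 1/10 s, in which the tool goes at most 50 mm and 8.59 degrees, less where a joint would pass 70% of its speed; a pose out of reach is approached as far as the arm can. A call with a gripper value outside its range is refused whole. The fingers move at their own pace and stop on an object; "squeeze" is the grip in N (left out, the last holds). Time passes only in rows, so rows that repeat a pose let the fingers close. It gives the time, the measured TCP pose, the force and the opening at its end, in the units of the state.
- env.observe(): the state, without advancing time (a new reading comes with each control period).
- env.capture(name): name is "side" or "top"; returns (picture, depth): 480x640x3 uint8, red, green, blue; 480x640 float32, mm along the optical axis (not along the pixel's ray), 0 where there is no reading.
- env.camera_model(name): a dict with "fx", "fy", "cx", "cy" (pixels), "dist" ([k1, k2, p1, p2, k3] as OpenCV has them; the pictures are not rectified), "rvec" (rotation vector, rad) and "tvec" (3), from world to camera coordinates, as OpenCV has them. Camera axes: x right, y down, z forward; pixel columns grow to the right and rows downward; lengths in mm; the calibration is good to about 2 mm. A picture is of the moment at which its call begins. camera_model takes no time and is no camera call.
- env.hand_in(): hands the job in, once; it reports no verdict.
Trained networks look in the newest picture that a camera, given by its name, has taken for a name from the list of things; names that differ only in an ending like _2 or _b are one class to them, and where a whole thing is asked for, a point or a joint stands for the part that bears it (a point fixed in the world has none). Each returns a list of dicts, best first, with "score" (0 to 1); they miss things now and then, are a little off and sometimes report something else, mostly with a low value. They report only what shows in the picture. A call takes as long as a camera call.
- env.spot_in(target, camera): "position" ([x, y, z] in mm, in world coordinates, good to about 4 mm: the middle of the surface that is visible of it).
- env.tip_of(target, camera): "position" ([x, y, z] in mm, in world coordinates, good to about 4 mm: a listed point, or the origin of a listed thing).
The state is a dict: "time": time; "q": joint angles; "qd": joint speeds; "effort": joint torques, N m; "tool_pos": TCP position; "ee_rot": TCP orientation; "force": force on the tool from outside, world axes, zero at the start; "wrist_torque": the same for the moment, N m; "gripper_width": finger opening in mm.
Only numpy, scipy, OpenCV 4.12 (cv2) and the standard library are available. Lean on these libraries where they do the work, as an engineer would, in place of code of your own. Each camera call takes 0.05 s, during which the arm holds its last target.

## Task

Lay every loose red pillar fully down in its own V place of the clamping jig, one to a place, and swing that place's yellow strap fully over it (any strap in the way has to be swung open first; unused places do not matter). When all the pillars are clamped, turn the timer sleeve to 4 and let go. Do not knock over or shift the paint jars and water cups.

Things in the scene. Friction and masses are not known exactly. Their poses are not given: they have to be found in the camera images.
- pillarA: Loose model pillar: a red wooden shaft, 32 mm diameter, with a yellow square block (40 x 40 x 14 mm) at each end, 160 mm long over all, 0.11 to 0.20 kg. Origin at its middle, on its axis; own x along the axis; the two ends are alike. It lies on the table on its blocks (axis 20 mm up). Absent (None) in some runs.
- pillarB: Loose model pillar: a red wooden shaft, 32 mm diameter, with a yellow square block (40 x 40 x 14 mm) at each end, 160 mm long over all, 0.11 to 0.20 kg. Origin at its middle, on its axis; own x along the axis; the two ends are alike. It lies on the table on its blocks (axis 20 mm up). Absent (None) in some runs.
- pillarC: Loose model pillar: a red wooden shaft, 32 mm diameter, with a yellow square block (40 x 40 x 14 mm) at each end, 160 mm long over all, 0.11 to 0.20 kg. Origin at its middle, on its axis; own x along the axis; the two ends are alike. It lies on the table on its blocks (axis 20 mm up). Absent (None) in some runs.
- jig: Fixed clamping jig: aluminium base plate 130 x 440 x 12 mm, origin at the centre of its underside, long side along its y. Three places 140 mm apart in y (0 at -y, 1 in the middle, 2 at +y), each a pair of steel V saddles and a swinging strap on an upright pivot post (16 mm thick, 58 mm to +y of the place's centre).
- seat0 (a point): Place 0: the middle of a seated pillar's axis, 55 mm above the table. x along the V, y across, z up (as the jig). Two 90-degree V saddles span x = 30 to 48 mm and -30 to -48 mm, 31 mm to either side in y, tops 52 mm above the table; between them a 60 mm gap takes the fingers, down to the base plate. A pillar's end blocks hang free outside the saddles.
- strap0 (a joint): Yellow strap 0, rad: 0 = swung fully over, straight across the pillar (stop); grows to 1.75 (stop) clockwise seen from above, about the upright pivot at x = 0, y = +58 mm of seat0. Near 1.6 it points along -x of the seat; a pillar goes in or out only at 1.45 or more. Light friction (0.05 N m): stays where it is left.
- strap0_knob (a point): Grip point on strap 0's black upright knob (20 mm diameter, 95 to 129 mm above the table): on its axis, 117 mm up, 102 mm from the pivot axis (at angle 0: x = 0, y = -44 mm of seat0). The strap is a level bar 24 mm wide, 87 to 95 mm up; a rubber pad under it (underside 73 mm up) clears a seated shaft by 2 mm and strikes one not seated.
- seat1 (a point): Place 1: the middle of a seated pillar's axis, 55 mm above the table. x along the V, y across, z up (as the jig). Two 90-degree V saddles span x = 30 to 48 mm and -30 to -48 mm, 31 mm to either side in y, tops 52 mm above the table; between them a 60 mm gap takes the fingers, down to the base plate. A pillar's end blocks hang free outside the saddles.
- strap1 (a joint): Yellow strap 1, rad: 0 = swung fully over, straight across the pillar (stop); grows to 1.75 (stop) clockwise seen from above, about the upright pivot at x = 0, y = +58 mm of seat1. Near 1.6 it points along -x of the seat; a pillar goes in or out only at 1.45 or more. Light friction (0.05 N m): stays where it is left.
- strap1_knob (a point): Grip point on strap 1's black upright knob (20 mm diameter, 95 to 129 mm above the table): on its axis, 117 mm up, 102 mm from the pivot axis (at angle 0: x = 0, y = -44 mm of seat1). The strap is a level bar 24 mm wide, 87 to 95 mm up; a rubber pad under it (underside 73 mm up) clears a seated shaft by 2 mm and strikes one not seated.
- seat2 (a point): Place 2: the middle of a seated pillar's axis, 55 mm above the table. x along the V, y across, z up (as the jig). Two 90-degree V saddles span x = 30 to 48 mm and -30 to -48 mm, 31 mm to either side in y, tops 52 mm above the table; between them a 60 mm gap takes the fingers, down to the base plate. A pillar's end blocks hang free outside the saddles.
- strap2 (a joint): Yellow strap 2, rad: 0 = swung fully over, straight across the pillar (stop); grows to 1.75 (stop) clockwise seen from above, about the upright pivot at x = 0, y = +58 mm of seat2. Near 1.6 it points along -x of the seat; a pillar goes in or out only at 1.45 or more. Light friction (0.05 N m): stays where it is left.
- strap2_knob (a point): Grip point on strap 2's black upright knob (20 mm diameter, 95 to 129 mm above the table): on its axis, 117 mm up, 102 mm from the pivot axis (at angle 0: x = 0, y = -44 mm of seat2). The strap is a level bar 24 mm wide, 87 to 95 mm up; a rubber pad under it (underside 73 mm up) clears a seated shaft by 2 mm and strikes one not seated.
- timer: Fixed curing timer: grey box 100 x 100 x 30 mm high, origin at the centre of its underside, with a white disc bearing 9 ticks for the values 0 to 8 h, 20 degrees apart, growing clockwise seen from above; long ticks at 0 (green), 4 and 8 (black), 4 lying towards the timer's -x.
- sleeve (a joint): Timer sleeve angle, rad: value 0 at 0, then 0.349 rad (20 degrees) per hour, so 4 h is 1.396; grows as the sleeve is turned clockwise seen from above; stops at 0 and 2.79. It clicks into a detent at every value (about 0.1 N m) and stays there. Starts somewhere from 0 to 2 h. The red pointer on the sleeve points at the value.
- sleeve_grip (a point): On the upright axis of the ribbed black timer sleeve (46 mm diameter, 34 to 87 mm above the table), 62 mm above the table: where to grip it.
- jar_green: Loose closed paint jar, 64 mm diameter, 85 mm tall, bystander; origin at the centre of its underside, z up.
- jar_blue: Loose closed paint jar, 64 mm diameter, 85 mm tall, bystander; origin at the centre of its underside, z up.
- jar_white: Loose closed paint jar, 64 mm diameter, 85 mm tall, bystander; origin at the centre of its underside, z up.
- cup_a: Loose paper water cup, 70 mm diameter at the rim, 85 mm tall, with a brush standing in it up to 190 mm, bystander; origin at the centre of its underside, z up.
- cup_b: Loose paper water cup, 70 mm diameter at the rim, 85 mm tall, with a brush standing in it up to 190 mm, bystander; origin at the centre of its underside, z up.
- jar_lid: Loose black jar lid, 64 mm diameter, 14 mm thick, bystander; origin at the centre of its underside.
- tape_roll: Loose roll of blue tape, 80 mm diameter, 24 mm tall, bystander; origin at the centre of its underside.

How it is judged (in metres and radians):
On the way, in this order (a step that is already met when the one before it is completed fails the run):
1. every pillar present is seated in a V place with that place's strap swung over it (((x of pillarA in the frame of seat0 between -0.018 and 0.018 m and y of pillarA in the frame of seat0 between -0.005 and 0.005 m and z of pillarA in the frame of seat0 between -0.005 and 0.005 m and angle between the x axis of pillarA and the x axis of seat0, either way round below 0.07 rad and value of joint strap0 below 0.15 rad) or (x of pillarA in the frame of seat1 between -0.018 and 0.018 m and y of pillarA in the frame of seat1 between -0.005 and 0.005 m and z of pillarA in the frame of seat1 between -0.005 and 0.005 m and angle between the x axis of pillarA and the x axis of seat1, either way round below 0.07 rad and value of joint strap1 below 0.15 rad) or (x of pillarA in the frame of seat2 between -0.018 and 0.018 m and y of pillarA in the frame of seat2 between -0.005 and 0.005 m and z of pillarA in the frame of seat2 between -0.005 and 0.005 m and angle between the x axis of pillarA and the x axis of seat2, either way round below 0.07 rad and value of joint strap2 below 0.15 rad)) and ((x of pillarB in the frame of seat0 between -0.018 and 0.018 m and y of pillarB in the frame of seat0 between -0.005 and 0.005 m and z of pillarB in the frame of seat0 between -0.005 and 0.005 m and angle between the x axis of pillarB and the x axis of seat0, either way round below 0.07 rad and value of joint strap0 below 0.15 rad) or (x of pillarB in the frame of seat1 between -0.018 and 0.018 m and y of pillarB in the frame of seat1 between -0.005 and 0.005 m and z of pillarB in the frame of seat1 between -0.005 and 0.005 m and angle between the x axis of pillarB and the x axis of seat1, either way round below 0.07 rad and value of joint strap1 below 0.15 rad) or (x of pillarB in the frame of seat2 between -0.018 and 0.018 m and y of pillarB in the frame of seat2 between -0.005 and 0.005 m and z of pillarB in the frame of seat2 between -0.005 and 0.005 m and angle between the x axis of pillarB and the x axis of seat2, either way round below 0.07 rad and value of joint strap2 below 0.15 rad)) and ((x of pillarC in the frame of seat0 between -0.018 and 0.018 m and y of pillarC in the frame of seat0 between -0.005 and 0.005 m and z of pillarC in the frame of seat0 between -0.005 and 0.005 m and angle between the x axis of pillarC and the x axis of seat0, either way round below 0.07 rad and value of joint strap0 below 0.15 rad) or (x of pillarC in the frame of seat1 between -0.018 and 0.018 m and y of pillarC in the frame of seat1 between -0.005 and 0.005 m and z of pillarC in the frame of seat1 between -0.005 and 0.005 m and angle between the x axis of pillarC and the x axis of seat1, either way round below 0.07 rad and value of joint strap1 below 0.15 rad) or (x of pillarC in the frame of seat2 between -0.018 and 0.018 m and y of pillarC in the frame of seat2 between -0.005 and 0.005 m and z of pillarC in the frame of seat2 between -0.005 and 0.005 m and angle between the x axis of pillarC and the x axis of seat2, either way round below 0.07 rad and value of joint strap2 below 0.15 rad))), for 0.3 s.
2. the timer sleeve is at 4 (value of joint sleeve between 1.296 and 1.496 rad), for 0.3 s.
At the end, for the whole second after the job is handed in: Every pillar present lies seated in a place of the jig (axis within 5 mm of the seat across and in height, within 18 mm along it, within 0.07 rad), that place's strap is within 0.15 rad of fully over, pillars at rest, and the timer sleeve is within 0.1 rad of the value 4 (all of step 1 and all of step 2 and linear speed of each of pillarA, pillarB, pillarC below 0.03 m/s); the robot touches nothing.
It fails at once if a paint jar or water cup is tipped or shifted more than 60 mm (distance of any of jar_green, jar_blue, jar_white, cup_a, cup_b from where it was at the start of the episode above 0.06 m or angle between any of jar_green, jar_blue, jar_white, cup_a, cup_b's own z axis and vertical above 0.6 rad).
Of pillarA, pillarB, pillarC only 2 to 3 are there at a start; the rules pass over those that are not, and their reading is None.
At some moment in a run one of pillarA, pillarB, pillarC may be knocked a few centimetres aside while the robot is not near it.
Once in a run the grip may slacken for a moment while it holds something.
It also fails if it takes over 210 s, if anything falls off the work surface, if the arm or the gripper's body presses on something with over 40 N, if the wrist force passes 120 N, or if a joint passes its speed limit or range.

## Working session

There is one attempt and no reset: what is moved stays moved. The work goes in short steps, Python scripts to look and compute and a tool call to move; the robot and the scene stay as the last step left them, time stands still between calls to the robot, and variables do not carry over. Pictures are saved under pics/ and viewed, and the job is handed in when it is done.

Besides the shell and the picture viewer there is one more tool, called after "Call:" as name(argument=value, ...), one argument or row to a line, values as JSON. servo_tool: Moves the arm, as the interface text tells. Its arguments: {"type":"object","properties":{"rows":{"type":"array"},"squeeze":{"type":"number"}},"required":["rows"]}

```bash
ls; mkdir -p pics; python3 - <<'E'
from rig import env
import cv2
print(env.observe())
for n in("top","side"):
    p,d=env.capture(n); cv2.imwrite(f"pics/{n}0.png",p[:,:,::-1]); print(n,env.camera_model(n))
E
```

```text
pics
{'time': 0.0, 'q': array([ 7.03354903e+01,  1.58814376e+01, -1.59784074e+00,  7.26495774e+01,
       -8.23456447e-05,  8.40762257e+01]), 'qd': array([ 0.02699753,  0.0070414 ,  0.01334317,  0.07061614, -0.08898663,
       -0.02073109]), 'effort': array([-2.00592760e-03, -4.45509732e+01,  2.95204979e+01,  1.65073044e-02,
       -9.93444883e-05,  5.77178071e-06]), 'tool_pos': array([148.19860966, 606.38286028, 230.12524337]), 'ee_rot': array([ -95.88715934,   89.87114428, -109.62789466]), 'force': array([ 0.21872165,  0.68740282, -0.59336347]), 'wrist_torque': array([ 0.03261406, -0.06692906,  0.00509042]), 'gripper_width': 85.36705812688757}
top {'fx': 434.6337619276589, 'fy': 434.6337619276589, 'cx': 313.5349819156537, 'cy': 242.003430498314, 'dist': array([-0.04630828,  0.        ,  0.        ,  0.        ,  0.        ]), 'rvec': array([ 2.11517603, -2.15012837,  0.21332071]), 'tvec': array([ -11.0396651 ,  530.32143784, 1075.12358741])}
side {'fx': 501.24788611051736, 'fy': 501.24788611051736, 'cx': 313.87416373924526, 'cy': 244.82643094637498, 'dist': array([0.04833941, 0.        , 0.        , 0.        , 0.        ]), 'rvec': array([ 2.32530915, -0.40177426,  0.19112111]), 'tvec': array([-488.49058502,  195.16087177, 1050.85372031])}
```

View pics/top0.png

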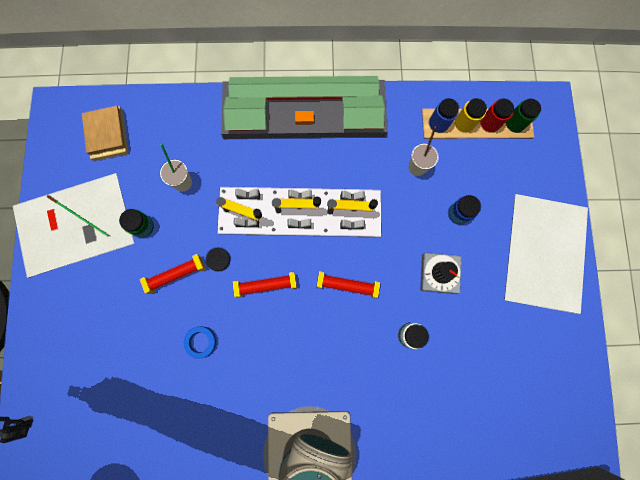

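View pics/side0.png

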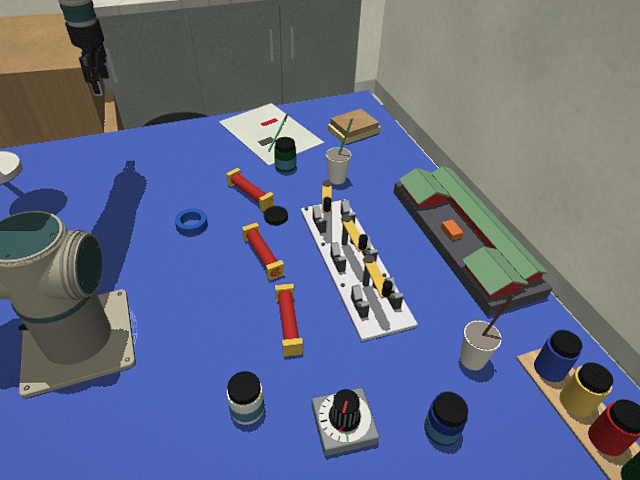

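```bash
cat > h.py <<'E'
import numpy as np, cv2
from rig import env
def cam(n):
    m=env.camera_model(n); K=np.array([[m['fx'],0,m['cx']],[0,m['fy'],m['cy']],[0,0,1]]); R,_=cv2.Rodrigues(m['rvec']); return K,m['dist'],R,m['tvec'],m['rvec']
def cloud(n,d):
    K,D,R,t,_=cam(n); v,u=np.mgrid[0:480,0:640]
    p=cv2.undistortPoints(np.stack([u,v],-1).reshape(-1,1,2).astype(float),K,D).reshape(480,640,2)
    c=np.dstack([p*d[...,None],d]); return (c-t)@R   # world
def onplane(n,uv,z):
    K,D,R,t,_=cam(n); p=cv2.undistortPoints(np.array(uv,float).reshape(-1,1,2),K,D).reshape(-1,2)
    r=np.c_[p,np.ones(len(p))]@R; o=-R.T@t; return o+r*((z-o[2])/r[:,2])[:,None]
def proj(n,P):
    K,D,R,t,rv=cam(n); return cv2.projectPoints(np.array(P,float).reshape(-1,1,3),rv,t,K,D)[0].reshape(-1,2)
def crop(img,x0,y0,x1,y1,s,name):
    cv2.imwrite(name,cv2.resize(img[y0:y1,x0:x1,::-1],None,fx=s,fy=s,interpolation=cv2.INTER_CUBIC))
def pillars(n="top"):
    p,d=env.capture(n); W=cloud(n,d); hsv=cv2.cvtColor(p,cv2.COLOR_RGB2HSV)
    m=(((hsv[...,0]<8)|(hsv[...,0]>172))&(hsv[...,1]>150)&(hsv[...,2]>70)).astype(np.uint8)
    k,l,s,c=cv2.connectedComponentsWithStats(m); out=[]
    for i in range(1,k):
        if s[i,4]<150: continue
        Q=W[l==i]; Q=Q[np.isfinite(Q).all(1)]
        if not(200<Q[:,0].mean()<680 and abs(Q[:,1].mean())<450): continue
        z=np.median(Q[:,2]); 
        (cx,cy),(w,h),a=cv2.minAreaRect(Q[:,:2].astype(np.float32))
        mu=Q[:,:2].mean(0); e=np.linalg.svd(Q[:,:2]-mu,full_matrices=False)[2][0]
        pr=(Q[:,:2]-mu)@e
        out.append((cx,cy,np.percentile(Q[:,2],95),np.degrees(np.arctan2(e[1],e[0]))%180,pr.max()-pr.min(),c[i]))
    return p,d,W,out
E
python3 - <<'E'
from h import *
p,d,W,o=pillars()
for x in o: print(x)
for n in["pillarA","jig","seat0","seat1","seat2","strap0_knob","strap1_knob","strap2_knob","timer","sleeve_grip","jar_green","cup_a","jar_lid","tape_roll"]:
  for c in("top",):
    print(n,[(r['position'].round() if hasattr(r['position'],'round') else r['position'],round(r['score'],2)) for r in env.tip_of(n,c)])
crop(p,210,175,390,245,4.4,"pics/jig0.png")
crop(p,410,240,470,300,9,"pics/timer0.png")
E
```

```text
(419.1315002441406, 198.705322265625, np.float64(38.467637943329095), np.float64(95.63897883200211), np.float64(399.6635798399302), array([171.33156966, 274.57848325]))
(406.3674621582031, -72.13148498535156, np.float64(38.81738663456901), np.float64(80.93544278059876), np.float64(155.4241359013056), array([347.82867133, 284.89335664]))
(407.0049133300781, 73.341552734375, np.float64(38.773982761369304), np.float64(95.58415213396113), np.float64(163.47319780730103), array([264.43607706, 284.86339755]))
pillarA [([623.8, -32.4, 114.3], 0.59)]
jig [([625.7, 16.4, 1.6], 0.65)]
seat0 [([626.5, 13.6, 52.2], 0.93), ([620.3, -126.1, 54.0], 0.66), ([631.6, 154.2, 57.0], 0.64)]
seat1 [([626.5, 13.6, 52.2], 0.93), ([620.3, -126.1, 54.0], 0.66), ([631.6, 154.2, 57.0], 0.64)]
seat2 [([626.5, 13.6, 52.2], 0.93), ([620.3, -126.1, 54.0], 0.66), ([631.6, 154.2, 57.0], 0.64)]
strap0_knob [([609.8, -164.5, 119.5], 0.73)]
strap1_knob [([624.4, -29.7, 117.0], 0.85), ([614.2, -426.2, -0.5], 0.43), ([617.2, -128.8, 55.4], 0.3)]
strap2_knob [([594.6, 117.8, 118.1], 0.72), ([626.8, 15.2, 51.5], 0.44)]
timer [([451.7, -356.4, -0.7], 0.92)]
sleeve_grip [([443.8, -354.9, 63.6], 0.97)]
jar_green [([588.7, 439.8, -1.4], 0.96)]
cup_a [([712.7, 340.1, 0.1], 0.95), ([745.9, -311.3, -0.5], 0.81), ([590.7, 438.3, 4.1], 0.44)]
jar_lid [([495.6, 236.2, -2.3], 0.62)]
tape_roll [([277.3, 277.7, -2.0], 0.92), ([458.0, 350.6, 22.1], 0.61), ([619.2, -427.6, 2.6], 0.43), ([284.9, -265.0, 1.4], 0.37)]
```

View pics/jig0.png

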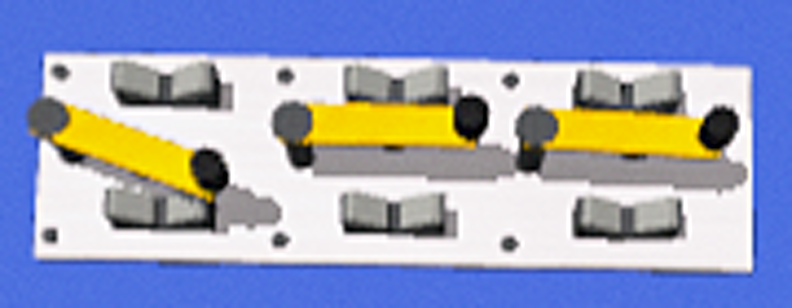

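View pics/timer0.png

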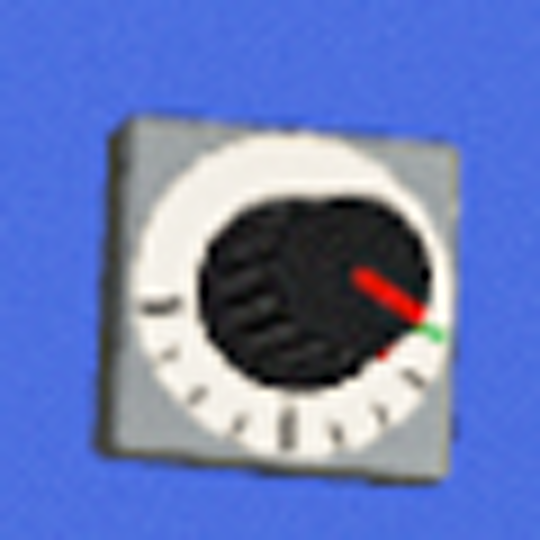

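```bash
cat >> h.py <<'E'
from scipy.spatial.transform import Rotation as Ro
def state():
    s=env.observe(); R=Ro.from_euler('xyz',s['ee_rot'],degrees=True).as_matrix()
    j=np.degrees(np.arctan2(R[1,1],R[0,1]))
    print('t',round(s['time'],2),'pos',s['tool_pos'].round(1),'toolx',R[:,0].round(3),'jaw',round(j,1),'w',round(s['gripper_width'],1),'q',s['q'].round(1),'F',s['force'].round(1)); return s,R,j
def pil(n="top"):
    p,d=env.capture(n); W=cloud(n,d); hsv=cv2.cvtColor(p,cv2.COLOR_RGB2HSV)
    m=(((hsv[...,0]<8)|(hsv[...,0]>172))&(hsv[...,1]>150)&(hsv[...,2]>70)&(W[...,2]>12)&(W[...,2]<90)&(W[...,0]>200)&(W[...,0]<690)&(abs(W[...,1])<480)).astype(np.uint8)
    m=cv2.morphologyEx(m,cv2.MORPH_OPEN,np.ones((3,3),np.uint8))
    k,l,s,c=cv2.connectedComponentsWithStats(m)
    for i in range(1,k):
        if s[i,4]<60: continue
        Q=W[l==i]; zt=np.percentile(Q[:,2],90); Q=Q[(Q[:,2]>zt-8)]
        r=cv2.minAreaRect(Q[:,:2].astype(np.float32)); b=cv2.boxPoints(r)
        e=b[1]-b[0]; f=b[2]-b[1]
        if np.linalg.norm(e)<np.linalg.norm(f): e,f=f,e
        print('pillar xy',np.round(r[0],1),'ztop',zt.round(1),'axis deg',round(np.degrees(np.arctan2(e[1],e[0]))%180,1),'len',np.linalg.norm(e).round(1),'wid',np.linalg.norm(f).round(1),'px',c[i].round())
    return p,d,W
E
python3 - <<'E'
from h import *
state()
p,d,W=pil()
K,D,R,t,_=cam("top"); print('cam',-R.T@t, env.grasp_offset)
hsv=cv2.cvtColor(p,cv2.COLOR_RGB2HSV)
m=((hsv[...,1]<40)&(hsv[...,2]>170)&(abs(W[...,2]-12)<8)&(W[...,0]>500)&(W[...,0]<720)&(abs(W[...,1]-14)<260))
m=cv2.morphologyEx(m.astype(np.uint8),cv2.MORPH_OPEN,np.ones((3,3),np.uint8))
v,u=np.nonzero(m); P=onplane("top",np.c_[u,v],12)
r=cv2.minAreaRect(P[:,:2].astype(np.float32)); print('jig',r, cv2.boxPoints(r))
# strap yellow
y=((hsv[...,0]>18)&(hsv[...,0]<34)&(hsv[...,1]>150)&(W[...,2]>80)&(W[...,2]<110)&(W[...,0]>500)).astype(np.uint8)
k,l,s,c=cv2.connectedComponentsWithStats(y)
for i in range(1,k):
    if s[i,4]<60: continue
    v,u=np.nonzero(l==i); P=onplane("top",np.c_[u,v],95); r=cv2.minAreaRect(P[:,:2].astype(np.float32)); print(r,s[i,4])
for n in ["strap0_knob","sleeve_grip"]:
  env.capture("side"); print(n,env.tip_of(n,"side"))
E
```

```text
t 0.85 pos [148.4 607.1 231.3] toolx [-0. -0. -1.] jaw 76.3 w 85.4 q [70.3 15.8 -1.5 72.7  0.  84.1] F [-0.6 -0.3  0.6]
pillar xy [454.1 350.3] ztop 37.6 axis deg 112.5 len 129.4 wid 28.1 px [171. 274.]
pillar xy [423.9 108.6] ztop 37.2 axis deg 97.8 len 130.3 wid 26.9 px [264. 285.]
pillar xy [ 420.7 -106.7] ztop 37.8 axis deg 78.2 len 130.3 wid 27.4 px [348. 285.]
cam [3.25475931e+02 1.44364564e-01 1.15382790e+03] 18.700000000000003
jig ((622.03955078125, 16.040023803710938), (438.5649719238281, 129.0673828125), 88.05107116699219) [[ 550.0857  -200.92091]
 [ 679.07837 -205.31032]
 [ 693.9934   233.00096]
 [ 565.00073  237.39037]]
((866.6118774414062, -449.0465087890625), (57.477821350097656, 44.82939910888672), 51.76278305053711) 104
((607.6527099609375, 161.1620330810547), (99.18528747558594, 23.647916793823242), 68.81490325927734) 298
((620.7634887695312, 18.443592071533203), (95.59422302246094, 23.465776443481445), 89.20296478271484) 308
((614.1427612304688, -120.5305404663086), (100.90228271484375, 24.437177658081055), 85.56694030761719) 309
strap0_knob [{'position': [614.6, -167.5, 118.6], 'score': 0.93}]
sleeve_grip [{'position': [451.8, -353.9, 59.6], 'score': 0.93}]
```

Call:
servo_tool(
  rows=[
    [0.445,-0.489,-0.02,0,0,1.44,0.1],
    [0.445,-0.489,-0.02,0,0,1.44,0.1],
    [0.445,-0.489,-0.02,0,0,1.44,0.1],
    [0.445,-0.489,-0.02,0,0,1.44,0.1],
    [0.445,-0.489,-0.02,0,0,1.44,0.1],
    [0.445,-0.489,-0.02,0,0,1.44,0.1],
    [0.445,-0.489,-0.02,0,0,1.44,0.1],
    [0.445,-0.489,-0.02,0,0,1.44,0.1],
    [0.445,-0.489,-0.02,0,0,1.44,0.1],
    [0.445,-0.489,-0.02,0,0,1.44,0.1],
    [0.445,-0.489,-0.02,0,0,1.44,0.1],
    [0.445,-0.489,-0.02,0,0,1.44,0.1],
  ],
  squeeze=30,
)

```text
time: 2.3
tool_pos: [526.6, 192.1, 214.7]
ee_rot: [-40.3, 90.0, 28.5]
force: [0.5, -0.3, 1.6]
gripper_width: 46.9
```

```bash
python3 -c "
from h import *
state()"
```

```text
t 2.3 pos [526.6 192.1 214.7] toolx [ 0.001  0.    -1.   ] jaw 158.8 w 46.9 q [ 13.4   9.8 -11.1  69.    0.  -55.4] F [ 0.5 -0.3  1.6]
```

Call:
servo_tool(
  rows=[
    [0,0,0,0,0,0,0.1],
    [0,0,0,0,0,0,0.1],
    [0,0,0,0,0,0,0.1],
  ],
)

```text
time: 2.6
tool_pos: [524.7, 194.1, 214.3]
ee_rot: [95.5, 90.0, 164.3]
force: [0.2, 0.2, 0.3]
gripper_width: 46.7
```

Call:
servo_tool(
  rows=[
    [0.035,-0.038,-0.03,0,0,0,0.1],
    [0.069,-0.076,-0.055,0,0,0,0.1],
    [0.069,-0.076,-0.055,0,0,0,0.1],
    [0.069,-0.076,-0.085,0,0,0,0.1],
    [0.069,-0.076,-0.105,0,0,0,0.1],
    [0.069,-0.076,-0.115,0,0,0,0.1],
    [0.069,-0.076,-0.115,0,0,0,0.1],
    [0.069,-0.076,-0.115,0,0,0,-0.35],
    [0.069,-0.076,-0.115,0,0,0,-0.35],
    [0.069,-0.076,-0.115,0,0,0,-0.35],
  ],
)

```text
time: 3.6
tool_pos: [595.5, 118.1, 101.0]
ee_rot: [-63.3, 89.8, 5.5]
force: [-0.4, -0.7, 0.5]
gripper_width: 27.3
```

```bash
python3 - <<'E'
from h import *
state()
p,d=env.capture("top"); crop(p,210,155,390,245,4.4,"pics/k1.png")
p,d=env.capture("side"); crop(p,270,120,450,320,4,"pics/k1s.png")
E
```

```text
t 3.6 pos [595.5 118.1 101. ] toolx [ 0.003  0.    -1.   ] jaw 158.8 w 27.3 q [  5.1  19.4 -13.3  57.2   0.  -63.7] F [-0.4 -0.7  0.5]
```

View pics/k1s.png

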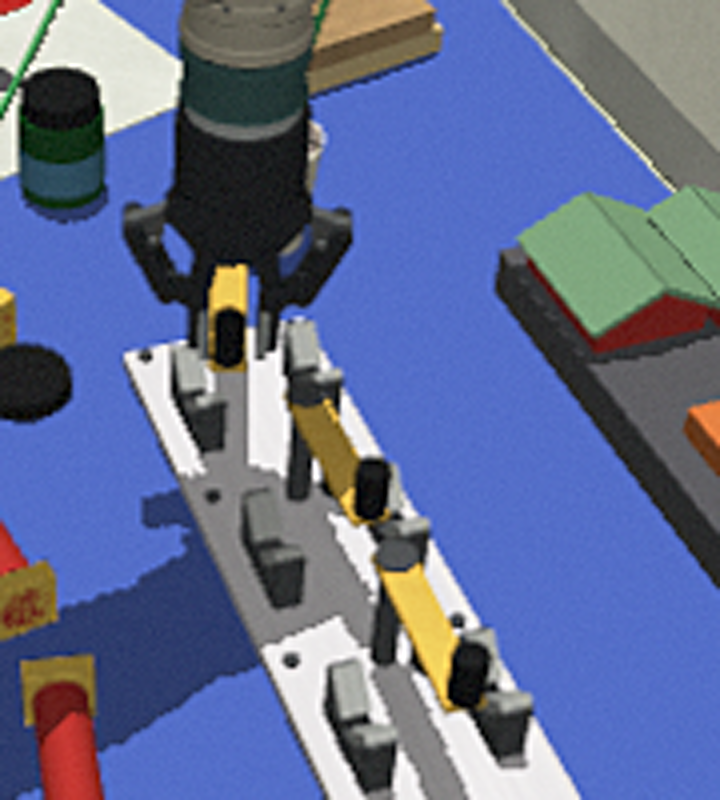

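View pics/k1.png

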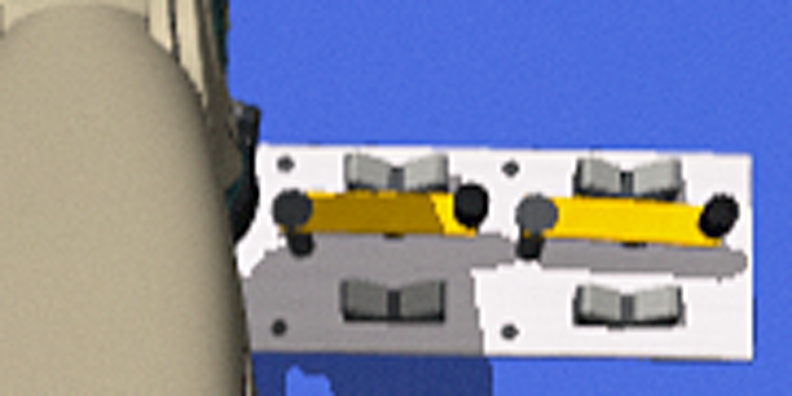

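```bash
python3 - <<'E'
from h import *
q=proj("side",[[595,118,101],[594,118,129],[594,118,95],[630,213,95],[595,118,171]])
print(q, (q-[270,120])*4)
E
```

```text
[[327.06981081 206.84523605]
 [327.10195955 197.91677531]
 [326.59508946 208.82584565]
 [326.39449485 182.93339766]
 [328.16134464 183.72351865]] [[228.27924323 347.38094421]
 [228.40783819 311.66710123]
 [226.38035785 355.30338259]
 [225.57797939 251.73359065]
 [232.64537854 254.89407459]]
```

```bash
cat >> h.py <<'E'
def arc(piv,a0,a1,n,o,r=102,start=None):
    """rows from knob angle a0 to a1 about pivot"""
    k0=np.array(piv)-r*np.array([np.cos(np.radians(a0)),np.sin(np.radians(a0))])
    if start is not None: k0=np.array(start)
    rows=[]
    for i in range(1,n+1):
        a=np.radians(a0+(a1-a0)*i/n); k=np.array(piv)-r*np.array([np.cos(a),np.sin(a)])
        s=k-k0; rows.append([round(float(s[0])/1e3,3),round(float(s[1])/1e3,3),0,0,0,round(float(a-np.radians(a0)),3),o])
    print(rows)
E
python3 -c "
from h import *
arc((630.2,212.9),68.8,-9,11,-0.4)"
```

```text
[[-0.011, 0.005, 0, 0, 0, -0.123, -0.4], [-0.022, 0.012, 0, 0, 0, -0.247, -0.4], [-0.032, 0.02, 0, 0, 0, -0.37, -0.4], [-0.041, 0.029, 0, 0, 0, -0.494, -0.4], [-0.048, 0.039, 0, 0, 0, -0.617, -0.4], [-0.055, 0.05, 0, 0, 0, -0.741, -0.4], [-0.059, 0.061, 0, 0, 0, -0.864, -0.4], [-0.063, 0.074, 0, 0, 0, -0.988, -0.4], [-0.065, 0.086, 0, 0, 0, -1.111, -0.4], [-0.065, 0.099, 0, 0, 0, -1.234, -0.4], [-0.064, 0.111, 0, 0, 0, -1.358, -0.4]]
```

Call:
servo_tool(
  rows=[
    [-0.011,0.005,0,0,0,-0.123,-0.4],
    [-0.022,0.012,0,0,0,-0.247,-0.4],
    [-0.032,0.02,0,0,0,-0.37,-0.4],
    [-0.041,0.029,0,0,0,-0.494,-0.4],
    [-0.048,0.039,0,0,0,-0.617,-0.4],
    [-0.055,0.05,0,0,0,-0.741,-0.4],
    [-0.059,0.061,0,0,0,-0.864,-0.4],
    [-0.063,0.074,0,0,0,-0.988,-0.4],
    [-0.065,0.086,0,0,0,-1.111,-0.4],
    [-0.065,0.099,0,0,0,-1.234,-0.4],
    [-0.064,0.111,0,0,0,-1.358,-0.4],
    [-0.064,0.111,0,0,0,-1.358,-0.4],
  ],
)

```text
time: 4.9
tool_pos: [530.9, 229.7, 99.9]
ee_rot: [38.5, 89.9, 29.6]
force: [0.1, -1.0, 0.8]
gripper_width: 25.2
```

Call:
servo_tool(
  rows=[
    [0,0,0,0,0,0,0.1],
    [0,0,0.0,0,0,0,0.1],
    [0,0,0.05,0,0,0,0.1],
    [0,0,0.08,0,0,0.1,0.1],
    [0.02,-0.05,0.08,0,0,0.24,0.1],
    [0.04,-0.09,0.08,0,0,0.38,0.1],
    [0.06,-0.13,0.08,0,0,0.53,0.1],
    [0.08,-0.17,0.08,0,0,0.68,0.1],
    [0.091,-0.21,0.08,0,0,0.83,0.1],
    [0.091,-0.259,0.08,0,0,0.97,0.1],
    [0.091,-0.259,0.08,0,0,1.11,0.1],
    [0.091,-0.259,0.08,0,0,1.25,0.1],
  ],
)

```text
time: 6.1
tool_pos: [621.2, -33.1, 179.3]
ee_rot: [115.0, 90.0, 177.8]
force: [-0.3, 0.1, 0.2]
gripper_width: 47.1
```

Call:
servo_tool(
  rows=[
    [0,0,0,0,0,0.14,0.1],
    [0,0,0,0,0,0.28,0.1],
    [0,0,0.0,0,0,0.42,0.1],
    [0,0,0.0,0,0,0.44,0.1],
    [0,0,0.0,0,0,0.44,0.1],
  ],
)

```text
time: 6.6
tool_pos: [621.2, -30.8, 179.4]
ee_rot: [97.1, 90.0, -175.2]
force: [-0.1, -0.3, 0.0]
gripper_width: 47.1
```

```bash
python3 - <<'E'
from h import *
state()
p,d=env.capture("top"); crop(p,210,155,390,245,4.4,"pics/k2.png")
p,d=env.capture("side"); crop(p,270,120,450,320,4,"pics/k2s.png")
print(env.tip_of("strap1_knob","side"))
E
```

```text
t 6.6 pos [621.2 -30.8 179.4] toolx [-0. -0. -1.] jaw 177.7 w 47.1 q [ -8.8  17.3  -6.   66.7  -0.  -96.4] F [-0.1 -0.3  0. ]
[{'position': [619.6, -26.8, 120.0], 'score': 0.84}]
```

View pics/k2s.png

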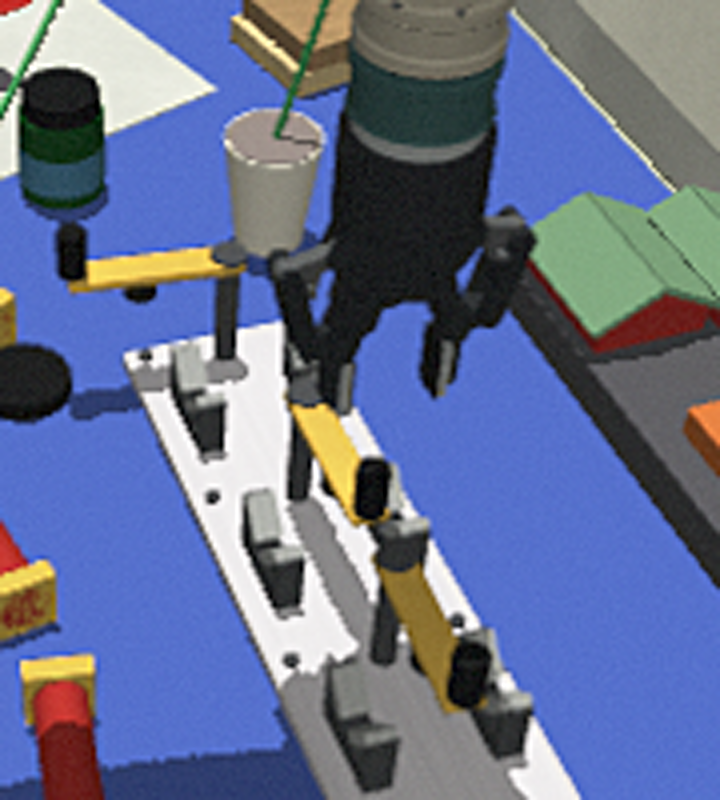

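Call:
servo_tool(
  rows=[
    [0,0.002,-0.04,0,0,0,0.1],
    [0,0.002,-0.06,0,0,0,0.1],
    [0,0.002,-0.078,0,0,0,0.1],
    [0,0.002,-0.079,0,0,0,0.1],
    [0,0.002,-0.079,0,0,0,-0.4],
    [0,0.002,-0.079,0,0,0,-0.4],
    [0,0.002,-0.079,0,0,0,-0.4],
  ],
)

```text
time: 7.45
tool_pos: [622.7, -28.5, 102.0]
ee_rot: [-96.7, 89.8, -8.9]
force: [0.2, -0.2, 0.0]
gripper_width: 25.6
```

```bash
python3 -c "
from h import *
state()
arc((625.5,73),88,-10,12,-0.4)"
```

```text
t 7.45 pos [622.7 -28.5 102. ] toolx [ 0.003 -0.    -1.   ] jaw 177.8 w 25.6 q [ -8.6  20.8 -11.   58.   -0.  -96.3] F [ 0.2 -0.2  0. ]
[[-0.014, 0.002, 0, 0, 0, -0.143, -0.4], [-0.029, 0.005, 0, 0, 0, -0.285, -0.4], [-0.042, 0.011, 0, 0, 0, -0.428, -0.4], [-0.054, 0.018, 0, 0, 0, -0.57, -0.4], [-0.066, 0.027, 0, 0, 0, -0.713, -0.4], [-0.076, 0.038, 0, 0, 0, -0.855, -0.4], [-0.084, 0.05, 0, 0, 0, -0.998, -0.4], [-0.091, 0.063, 0, 0, 0, -1.14, -0.4], [-0.095, 0.076, 0, 0, 0, -1.283, -0.4], [-0.098, 0.091, 0, 0, 0, -1.425, -0.4], [-0.098, 0.105, 0, 0, 0, -1.568, -0.4], [-0.097, 0.12, 0, 0, 0, -1.71, -0.4]]
```

Call:
servo_tool(
  rows=[
    [-0.014,0.002,0,0,0,-0.143,-0.4],
    [-0.029,0.005,0,0,0,-0.285,-0.4],
    [-0.042,0.011,0,0,0,-0.428,-0.4],
    [-0.054,0.018,0,0,0,-0.57,-0.4],
    [-0.066,0.027,0,0,0,-0.713,-0.4],
    [-0.076,0.038,0,0,0,-0.855,-0.4],
    [-0.084,0.05,0,0,0,-0.998,-0.4],
    [-0.091,0.063,0,0,0,-1.14,-0.4],
    [-0.095,0.076,0,0,0,-1.283,-0.4],
    [-0.098,0.091,0,0,0,-1.425,-0.4],
    [-0.098,0.105,0,0,0,-1.568,-0.4],
    [-0.097,0.12,0,0,0,-1.71,-0.4],
  ],
)

```text
time: 8.65
tool_pos: [525.0, 91.9, 101.6]
ee_rot: [-11.9, 89.9, -22.5]
force: [1.1, -1.3, -0.7]
gripper_width: 25.5
```

Call:
servo_tool(
  rows=[
    [0,0,0,0,0,0,0.1],
    [0,0,0.0,0,0,0,0.1],
    [0,0,0.05,0,0,0,0.1],
    [0,0,0.08,0,0,0.1,0.1],
    [0.02,-0.05,0.08,0,0,0.24,0.1],
    [0.04,-0.09,0.08,0,0,0.38,0.1],
    [0.06,-0.13,0.08,0,0,0.53,0.1],
    [0.08,-0.17,0.08,0,0,0.68,0.1],
    [0.087,-0.21,0.08,0,0,0.83,0.1],
    [0.087,-0.259,0.08,0,0,0.97,0.1],
    [0.087,-0.259,0.08,0,0,1.11,0.1],
    [0.087,-0.259,0.08,0,0,1.25,0.1],
  ],
)

```text
time: 9.85
tool_pos: [611.1, -170.4, 180.4]
ee_rot: [-150.5, 90.0, -88.8]
force: [0.0, -0.1, -0.4]
gripper_width: 46.8
```

Call:
servo_tool(
  rows=[
    [0,0,0,0,0,0.14,0.1],
    [0,0,0,0,0,0.28,0.1],
    [0,0,0.0,0,0,0.42,0.1],
    [0,0,0.0,0,0,0.42,0.1],
    [0,0,0.0,0,0,0.42,0.1],
  ],
)

```text
time: 10.35
tool_pos: [611.2, -168.0, 180.5]
ee_rot: [-150.0, 90.0, -64.6]
force: [-0.3, -0.0, 0.4]
gripper_width: 47.0
```

```bash
python3 - <<'E'
from h import *
state()
p,d=env.capture("side"); crop(p,270,120,450,320,4,"pics/k3s.png")
print(env.tip_of("strap0_knob","side"))
E
```

```text
t 10.35 pos [ 611.2 -168.   180.5] toolx [ 0. -0. -1.] jaw 175.4 w 47.0 q [ -21.2   18.4   -4.3   67.3   -0.  -106.6] F [-0.3 -0.   0.4]
[{'position': [611.1, -168.0, 117.7], 'score': 0.88}, {'position': [283.0, -268.5, 1.3], 'score': 0.52}, {'position': [494.1, 237.3, -3.2], 'score': 0.2}]
```

Position matches exactly; lower and cage the knob of strap 0.

Call:
servo_tool(
  rows=[
    [0,0,-0.04,0,0,0,0.1],
    [0,0,-0.06,0,0,0,0.1],
    [0,0,-0.078,0,0,0,0.1],
    [0,0,-0.08,0,0,0,0.1],
    [0,0,-0.08,0,0,0,-0.4],
    [0,0,-0.08,0,0,0,-0.4],
    [0,0,-0.08,0,0,0,-0.4],
  ],
)

```text
time: 11.15
tool_pos: [612.6, -167.8, 102.0]
ee_rot: [-107.0, 89.8, -21.5]
force: [0.8, 0.3, 0.5]
gripper_width: 26.0
```

```bash
python3 -c "
from h import *
state()
arc((620,-66.5),85.6,-10,12,-0.4)"
```

```text
t 11.15 pos [ 612.6 -167.8  102. ] toolx [ 0.003 -0.001 -1.   ] jaw 175.5 w 26.0 q [ -21.1   21.9   -9.4   58.5   -0.  -106.6] F [0.8 0.3 0.5]
[[-0.014, 0.002, 0, 0, 0, -0.139, -0.4], [-0.028, 0.006, 0, 0, 0, -0.278, -0.4], [-0.041, 0.012, 0, 0, 0, -0.417, -0.4], [-0.053, 0.019, 0, 0, 0, -0.556, -0.4], [-0.063, 0.029, 0, 0, 0, -0.695, -0.4], [-0.073, 0.039, 0, 0, 0, -0.834, -0.4], [-0.081, 0.051, 0, 0, 0, -0.973, -0.4], [-0.087, 0.064, 0, 0, 0, -1.112, -0.4], [-0.091, 0.077, 0, 0, 0, -1.251, -0.4], [-0.094, 0.091, 0, 0, 0, -1.39, -0.4], [-0.094, 0.105, 0, 0, 0, -1.529, -0.4], [-0.093, 0.119, 0, 0, 0, -1.669, -0.4]]
```

View pics/k3s.png

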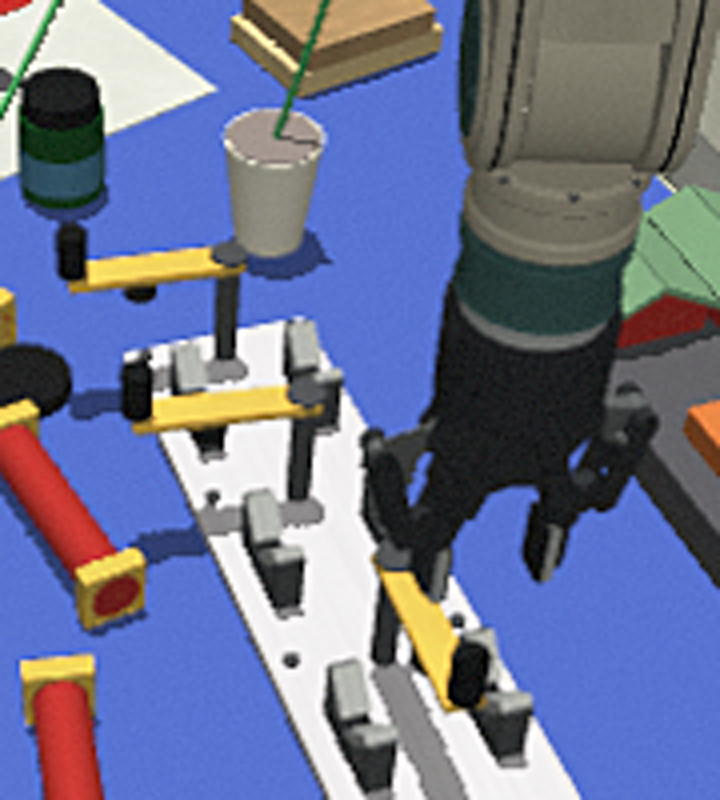

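Call:
servo_tool(
  rows=[
    [-0.014,0.002,0,0,0,-0.139,-0.4],
    [-0.028,0.006,0,0,0,-0.278,-0.4],
    [-0.041,0.012,0,0,0,-0.417,-0.4],
    [-0.053,0.019,0,0,0,-0.556,-0.4],
    [-0.063,0.029,0,0,0,-0.695,-0.4],
    [-0.073,0.039,0,0,0,-0.834,-0.4],
    [-0.081,0.051,0,0,0,-0.973,-0.4],
    [-0.087,0.064,0,0,0,-1.112,-0.4],
    [-0.091,0.077,0,0,0,-1.251,-0.4],
    [-0.094,0.091,0,0,0,-1.39,-0.4],
    [-0.094,0.105,0,0,0,-1.529,-0.4],
    [-0.093,0.119,0,0,0,-1.669,-0.4],
  ],
)

```text
time: 12.35
tool_pos: [519.2, -48.3, 101.8]
ee_rot: [-19.3, 89.8, -29.8]
force: [0.5, -0.6, -0.3]
gripper_width: 25.8
```

Call:
servo_tool(
  rows=[
    [0,0,0,0,0,0,0.1],
    [0,0,0.0,0,0,0,0.1],
    [0,0,0.05,0,0,0,0.3],
    [0,0,0.1,0,0,0,0.3],
    [-0.04,-0.02,0.1,0,0,0,0.3],
    [-0.08,-0.04,0.1,0,0,0,0.3],
  ],
)

```text
time: 12.95
tool_pos: [440.4, -90.1, 203.5]
ee_rot: [-15.6, 89.6, -25.5]
force: [0.6, -1.3, -0.3]
gripper_width: 55.4
```

```bash
python3 - <<'E'
from h import *
state()
p,d,W=pil(); cv2.imwrite("pics/t3.png",p[:,:,::-1])
p,d=env.capture("side"); cv2.imwrite("pics/s3.png",p[:,:,::-1])
E
```

```text
t 12.95 pos [440.4 -90.1 203.5] toolx [ 0.006 -0.003 -1.   ] jaw 80.1 w 55.4 q [-19.8  -1.4 -24.7  66.3  -0.   -9.9] F [ 0.6 -1.3 -0.3]
pillar xy [475.9 100.4] ztop 37.7 axis deg 97.9 len 129.6 wid 26.4 px [267. 265.]
pillar xy [454.5 350.2] ztop 37.3 axis deg 113.4 len 128.9 wid 28.1 px [171. 275.]
```

View pics/t3.png

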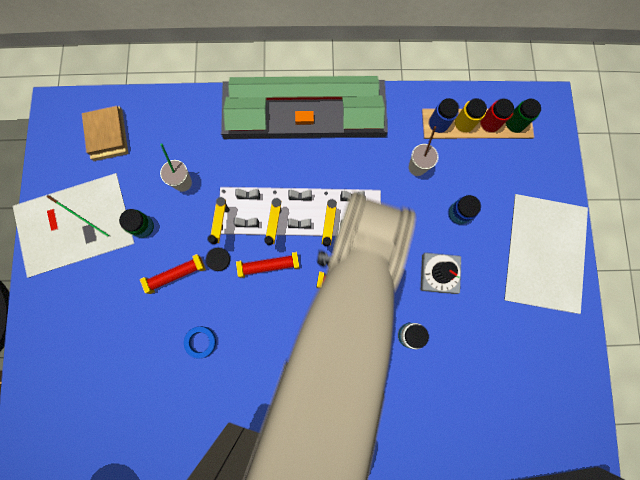

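View pics/s3.png

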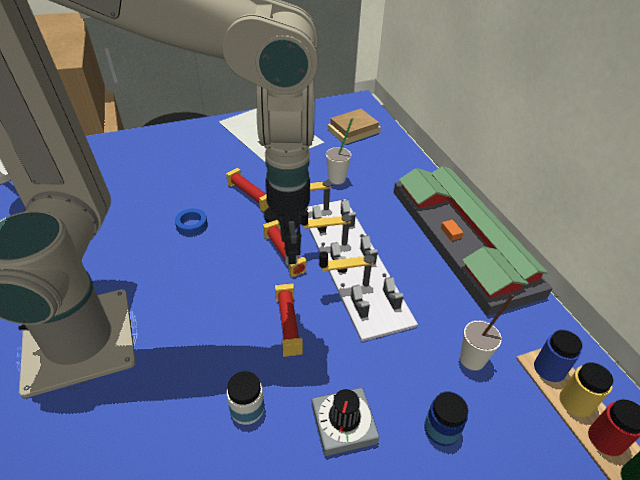

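Call:
servo_tool(
  rows=[
    [-0.019,-0.016,0,0,0,0.14,0.41],
    [-0.019,-0.016,0,0,0,0.28,0.41],
    [-0.019,-0.016,0,0,0,0.42,0.41],
    [-0.019,-0.016,0,0,0,0.56,0.41],
    [-0.019,-0.016,0,0,0,0.7,0.41],
    [-0.019,-0.016,0,0,0,0.84,0.41],
    [-0.019,-0.016,0,0,0,0.98,0.41],
    [-0.019,-0.016,-0.03,0,0,1.12,0.41],
    [-0.019,-0.016,-0.06,0,0,1.26,0.41],
    [-0.019,-0.016,-0.09,0,0,1.4,0.41],
    [-0.019,-0.016,-0.11,0,0,1.537,0.41],
    [-0.019,-0.016,-0.11,0,0,1.537,0.41],
  ],
)

```text
time: 14.25
tool_pos: [417.1, -103.7, 87.9]
ee_rot: [79.8, 89.7, 157.8]
force: [-1.1, 0.1, -0.4]
gripper_width: 60.3
```

```bash
python3 - <<'E'
from h import *
state()
p,d=env.capture("side"); crop(p,200,150,360,370,3.6,"pics/s4.png")
E
```

```text
t 14.25 pos [ 417.1 -103.7   87.9] toolx [-0.005  0.002 -1.   ] jaw 168.0 w 60.3 q [ -22.6    3.8  -35.    51.6   -0.  -100.6] F [-1.1  0.1 -0.4]
```

View pics/s4.png

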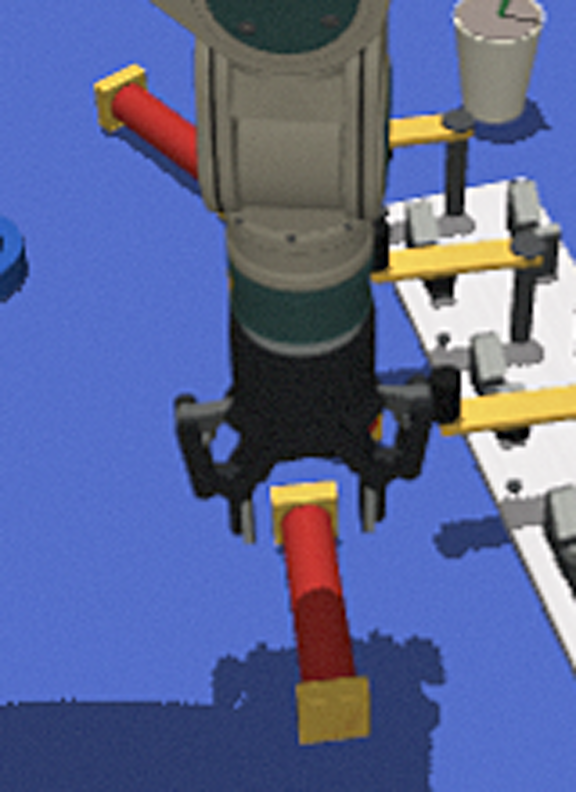

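Call:
servo_tool(
  rows=[
    [0,0,-0.02,0,0,0,0.41],
    [0,0,-0.02,0,0,0,0.41],
    [0,0,-0.02,0,0,0,0.41],
  ],
)

```text
time: 14.6
tool_pos: [420.2, -104.8, 71.6]
ee_rot: [-102.5, 89.9, -24.6]
force: [1.1, 0.7, 0.5]
gripper_width: 60.3
```

Call:
servo_tool(
  rows=[
    [0.001,-0.002,-0.03,0,0,0,0.41],
    [0.001,-0.002,-0.055,0,0,0,0.41],
    [0.001,-0.002,-0.066,0,0,0,0.41],
    [0.001,-0.002,-0.066,0,0,0,0.41],
    [0.001,-0.002,-0.066,0,0,0,-0.6],
    [0.001,-0.002,-0.066,0,0,0,-0.6],
    [0.001,-0.002,-0.066,0,0,0,-0.6],
    [0.001,-0.002,-0.066,0,0,0,-0.6],
    [0.001,-0.002,-0.066,0,0,0,-0.6],
    [0.001,-0.002,-0.066,0,0,0,-0.6],
  ],
  squeeze=60,
)

```text
time: 15.6
tool_pos: [422.1, -107.0, 6.1]
ee_rot: [-102.0, 89.8, -24.0]
force: [-0.7, 0.4, 6.2]
gripper_width: 30.4
```

Call:
servo_tool(
  rows=[
    [0,0,0.03,0,0,0,-0.6],
    [0,0,0.08,0,0,0,-0.6],
    [0,0,0.13,0,0,0,-0.6],
    [0,0,0.16,0,0,-0.1,-0.6],
    [0.02,0,0.16,0,0,-0.24,-0.6],
    [0.05,0,0.16,0,0,-0.38,-0.6],
    [0.08,-0.003,0.16,0,0,-0.52,-0.6],
    [0.11,-0.006,0.16,0,0,-0.66,-0.6],
    [0.14,-0.009,0.16,0,0,-0.8,-0.6],
    [0.17,-0.012,0.16,0,0,-0.94,-0.6],
    [0.19,-0.015,0.16,0,0,-1.08,-0.6],
    [0.197,-0.018,0.16,0,0,-1.22,-0.6],
  ],
)

```text
time: 16.8
tool_pos: [619.7, -124.5, 164.6]
ee_rot: [-19.4, 89.9, -11.6]
force: [0.5, 0.6, -0.2]
gripper_width: 30.4
```

Call:
servo_tool(
  rows=[
    [0,0,0,0,0,-0.14,-0.6],
    [0,0,0,0,0,-0.178,-0.6],
    [0,0,0,0,0,-0.178,-0.6],
    [0,0,0,0,0,-0.178,-0.6],
  ],
)

```text
time: 17.2
tool_pos: [617.3, -124.3, 164.6]
ee_rot: [22.2, 90.0, 20.1]
force: [0.9, 0.5, -1.9]
gripper_width: 30.2
```

```bash
python3 - <<'E'
from h import *
state()
p,d=env.capture("side"); crop(p,270,120,450,320,4,"pics/s5.png")
E
```

```text
t 17.2 pos [ 617.3 -124.3  164.6] toolx [ 0.  0. -1.] jaw 87.9 w 30.2 q [-17.3  18.6  -6.   65.3   0.  -15.1] F [ 0.9  0.5 -1.9]
```

View pics/s5.png

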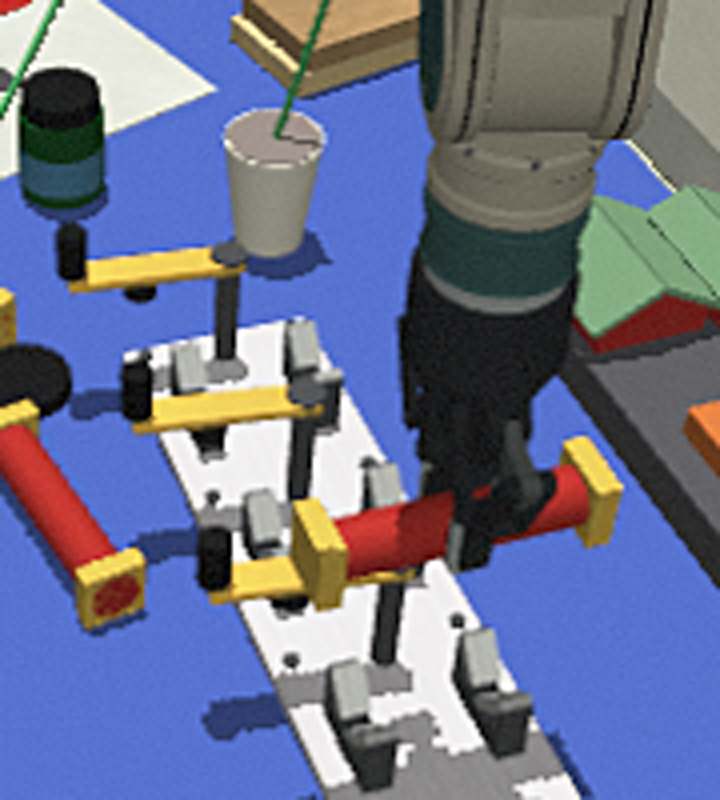

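Call:
servo_tool(
  rows=[
    [0.001,-0.001,-0.04,0,0,0,-0.6],
    [0.001,-0.001,-0.08,0,0,0,-0.6],
    [0.001,-0.001,-0.105,0,0,0,-0.6],
    [0.001,-0.001,-0.113,0,0,0,-0.6],
    [0.001,-0.001,-0.118,0,0,0,-0.6],
    [0.001,-0.001,-0.121,0,0,0,-0.6],
    [0.001,-0.001,-0.123,0,0,0,-0.6],
    [0.001,-0.001,-0.123,0,0,0,-0.6],
  ],
)

```text
time: 18.05
tool_pos: [619.9, -125.6, 42.9]
ee_rot: [-8.2, 89.8, -10.4]
force: [0.3, 0.3, 0.7]
gripper_width: 30.2
```

```bash
python3 - <<'E'
from h import *
state()
p,d=env.capture("side"); crop(p,270,170,450,370,4,"pics/s6.png")
E
```

```text
t 18.05 pos [ 619.9 -125.6   42.9] toolx [ 0.003 -0.001 -1.   ] jaw 87.8 w 30.2 q [-17.3  25.1 -12.8  51.9   0.  -15.2] F [0.3 0.3 0.7]
```

View pics/s6.png

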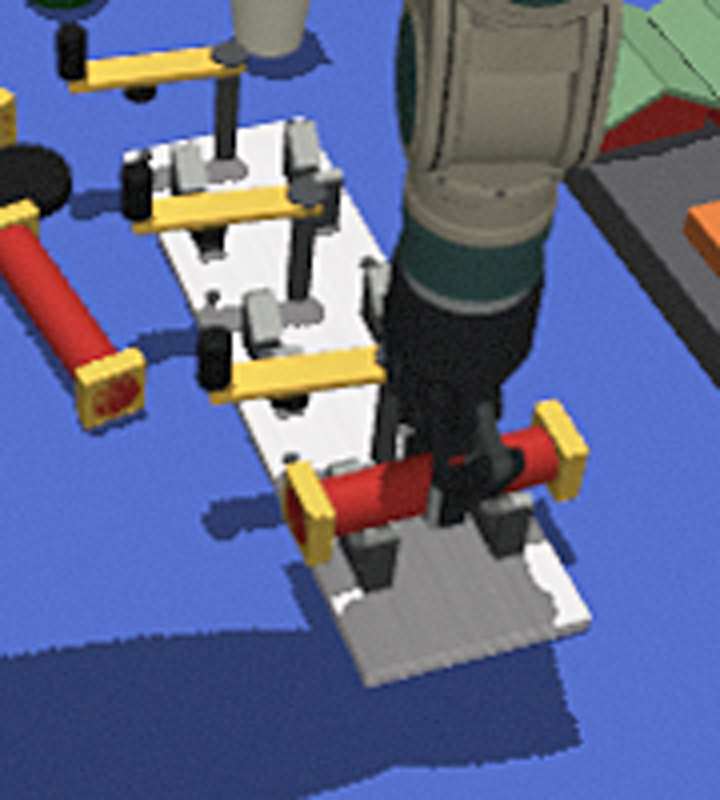

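Call:
servo_tool(
  rows=[
    [0,0,-0.002,0,0,0,-0.6],
    [0,0,-0.003,0,0,0,-0.6],
    [0,0,-0.003,0,0,0,-0.6],
  ],
)

```text
time: 18.4
tool_pos: [620.0, -125.4, 42.2]
ee_rot: [-3.9, 89.8, -6.1]
force: [-4.2, 3.0, 14.5]
gripper_width: 29.9
```

Call:
servo_tool(
  rows=[
    [0,0,0.002,0,0,0,0.2],
    [0,0,0.002,0,0,0,0.2],
    [0,0,0.002,0,0,0,0.2],
    [0,0,0.05,0,0,0,0.2],
    [0,0,0.1,0,0,0,0.2],
    [0,0,0.14,0,0,0,0.2],
    [-0.05,0.04,0.14,0,0,-0.05,0.2],
    [-0.1,0.077,0.14,0,0,-0.14,0.2],
    [-0.101,0.077,0.14,0,0,-0.14,0.1],
    [-0.101,0.077,0.14,0,0,-0.14,0.1],
  ],
)

```text
time: 19.4
tool_pos: [513.9, -46.3, 178.8]
ee_rot: [173.3, 89.9, 163.2]
force: [0.2, -0.4, -0.3]
gripper_width: 46.9
```

```bash
python3 - <<'E'
from h import *
state()
p,d=env.capture("side"); crop(p,270,170,450,370,4,"pics/s7.png")
print(env.tip_of("strap0_knob","side"),env.tip_of("pillarA","side"))
W=cloud("side",d); hsv=cv2.cvtColor(p,cv2.COLOR_RGB2HSV)
E
```

```text
t 19.4 pos [513.9 -46.3 178.8] toolx [-0.002  0.001 -1.   ] jaw 79.9 w 46.9 q [-12.3   6.9 -19.1  64.1   0.   -2.3] F [ 0.2 -0.4 -0.3]
[{'position': [615.7, -422.4, -1.1], 'score': 0.19}] [{'position': [471.4, 100.2, 23.0], 'score': 0.95}]
```

View pics/s7.png

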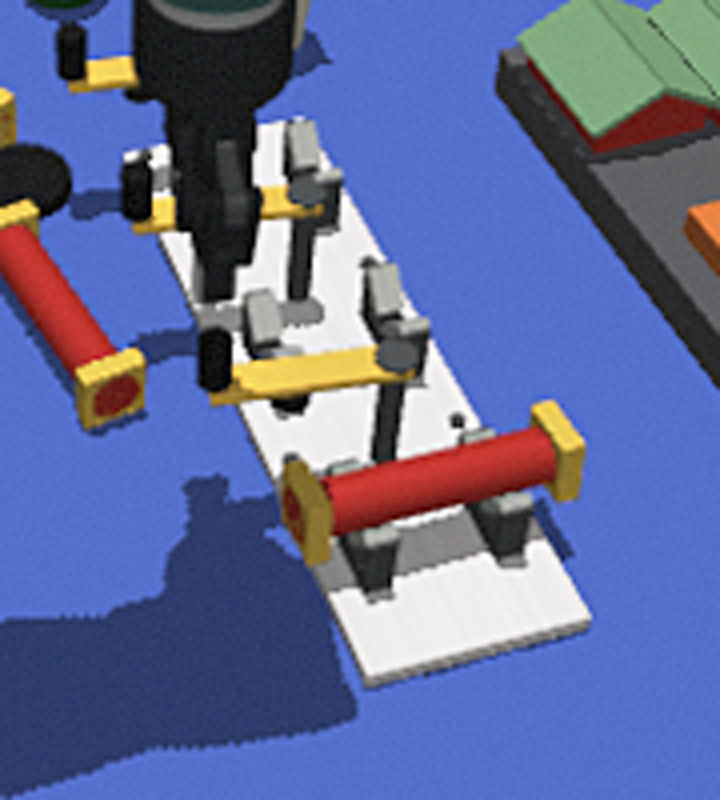

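```bash
python3 - <<'E'
from h import *
xh=np.array([.9994,-.034,0]);s=np.array([618.7,-124.9,55])
P=[s+xh*k for k in(-80,-66,66,80)]+[s+xh*k+np.array([0,0,16]) for k in(-66,66)]+[np.array([519,-48,129])]
print((proj("side",P)-[270,170])*4)
E
```

```text
[[288.93968698 513.09064   ]
 [313.51863495 507.03440718]
 [538.50056415 451.77110628]
 [561.68768092 446.09308601]
 [315.49803034 487.72354145]
 [542.74856904 432.42019265]
 [209.04496198 330.37763186]]
```

Call:
servo_tool(
  rows=[
    [0,0,-0.04,0,0,0,0.1],
    [0,0,-0.06,0,0,0,0.1],
    [0,0,-0.078,0,0,0,0.1],
    [0,0,-0.081,0,0,0,0.1],
    [0,0,-0.081,0,0,0,-0.4],
    [0,0,-0.081,0,0,0,-0.4],
    [0,0,-0.081,0,0,0,-0.4],
  ],
)

```text
time: 20.25
tool_pos: [518.8, -48.8, 98.7]
ee_rot: [-2.9, 89.9, -13.1]
force: [0.2, 0.1, 0.1]
gripper_width: 25.3
```

```bash
python3 - <<'E'
from h import *
state()
arc((620,-66.5),-10,88,12,-0.4)
p,d=env.capture("side"); crop(p,270,170,450,370,4,"pics/s8.png")
E
```

```text
t 20.25 pos [518.8 -48.8  98.7] toolx [ 0.003 -0.001 -1.   ] jaw 79.8 w 25.3 q [-12.5  11.6 -24.2  54.1  -0.   -2.3] F [0.2 0.1 0.1]
[[-0.001, -0.014, 0, 0, 0, 0.143, -0.4], [-0.001, -0.029, 0, 0, 0, 0.285, -0.4], [0.002, -0.043, 0, 0, 0, 0.428, -0.4], [0.006, -0.057, 0, 0, 0, 0.57, -0.4], [0.013, -0.07, 0, 0, 0, 0.713, -0.4], [0.021, -0.082, 0, 0, 0, 0.855, -0.4], [0.031, -0.093, 0, 0, 0, 0.998, -0.4], [0.042, -0.102, 0, 0, 0, 1.14, -0.4], [0.055, -0.109, 0, 0, 0, 1.283, -0.4], [0.068, -0.115, 0, 0, 0, 1.425, -0.4], [0.082, -0.118, 0, 0, 0, 1.568, -0.4], [0.097, -0.12, 0, 0, 0, 1.71, -0.4]]
```

View pics/s8.png

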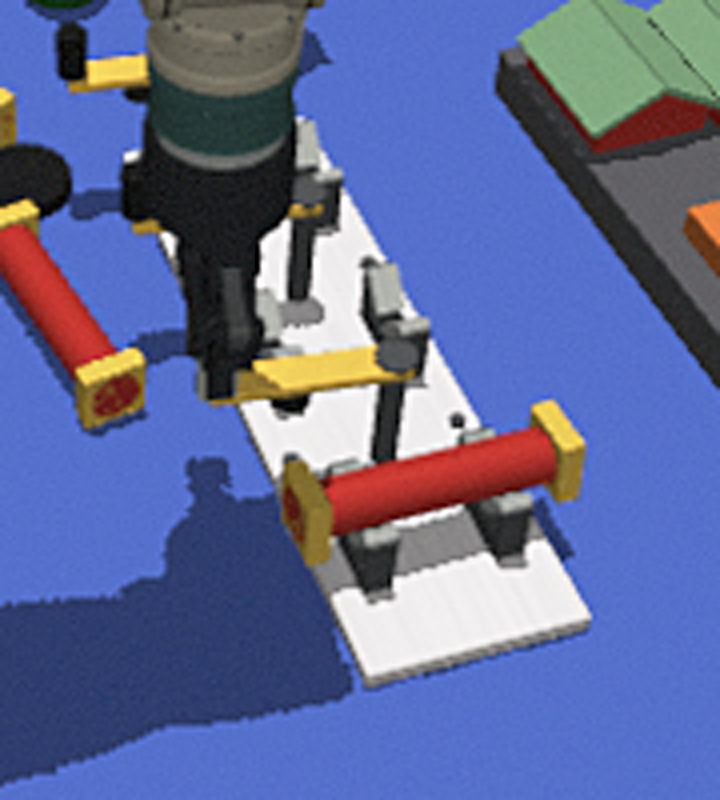

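Call:
servo_tool(
  rows=[
    [-0.001,-0.014,0,0,0,0.143,-0.4],
    [-0.001,-0.029,0,0,0,0.285,-0.4],
    [0.002,-0.043,0,0,0,0.428,-0.4],
    [0.006,-0.057,0,0,0,0.57,-0.4],
    [0.013,-0.07,0,0,0,0.713,-0.4],
    [0.021,-0.082,0,0,0,0.855,-0.4],
    [0.031,-0.093,0,0,0,0.998,-0.4],
    [0.042,-0.102,0,0,0,1.14,-0.4],
    [0.055,-0.109,0,0,0,1.283,-0.4],
    [0.068,-0.115,0,0,0,1.425,-0.4],
    [0.082,-0.118,0,0,0,1.568,-0.4],
    [0.097,-0.12,0,0,0,1.71,-0.4],
  ],
)

```text
time: 21.5
tool_pos: [614.7, -168.9, 98.0]
ee_rot: [172.3, 90.0, -99.6]
force: [-0.9, 0.6, -0.7]
gripper_width: 25.6
```

Call:
servo_tool(
  rows=[
    [0.002,0,0,0,0,0,-0.4],
    [0.002,0,0,0,0,0,-0.4],
  ],
)

```text
time: 21.7
tool_pos: [616.8, -168.4, 97.9]
ee_rot: [-104.3, 90.0, -16.7]
force: [0.3, -0.6, -0.5]
gripper_width: 25.7
```

Call:
servo_tool(
  rows=[
    [0,0,0,0,0,0,0.1],
    [0,0,0.0,0,0,0,0.1],
    [0,0,0.05,0,0,0,0.3],
    [0,0,0.1,0,0,0.05,0.41],
    [-0.025,0.04,0.1,0,0,0.1,0.41],
    [-0.05,0.08,0.1,0,0,0.15,0.41],
    [-0.075,0.12,0.1,0,0,0.175,0.41],
    [-0.1,0.16,0.1,0,0,0.175,0.41],
    [-0.12,0.2,0.1,0,0,0.175,0.41],
    [-0.135,0.24,0.1,0,0,0.175,0.41],
    [-0.141,0.268,0.1,0,0,0.175,0.41],
    [-0.141,0.268,0.1,0,0,0.175,0.41],
  ],
)

```text
time: 22.9
tool_pos: [473.4, 102.3, 197.5]
ee_rot: [16.1, 89.9, 114.2]
force: [1.0, -0.3, -0.2]
gripper_width: 60.0
```

Call:
servo_tool(
  rows=[
    [0,0,-0.05,0,0,0,0.41],
    [0,0,-0.08,0,0,0,0.41],
    [0,0,-0.1,0,0,0,0.41],
    [0,0,-0.1,0,0,0,0.41],
  ],
)

```text
time: 23.3
tool_pos: [472.1, 98.7, 94.4]
ee_rot: [89.6, 89.6, -172.7]
force: [-1.2, -0.1, 0.2]
gripper_width: 60.3
```

```bash
python3 - <<'E'
from h import *
state()
p,d=env.capture("side"); crop(p,230,150,410,350,4,"pics/s9.png")
p,d,W=pil(); crop(p,210,155,390,305,4,"pics/t9.png")
E
```

```text
t 23.3 pos [472.1  98.7  94.4] toolx [-0.007 -0.001 -1.   ] jaw -172.3 w 60.3 q [  4.1   8.5 -28.6  53.3  -0.  -93.6] F [-1.2 -0.1  0.2]
pillar xy [ 661.  -124.9] ztop 72.5 axis deg 178.2 len 47.8 wid 26.3 px [353. 190.]
pillar xy [ 583.6 -122. ] ztop 72.8 axis deg 178.1 len 51.8 wid 26.0 px [353. 220.]
pillar xy [481.3  63.1] ztop 37.4 axis deg 95.6 len 53.7 wid 26.9 px [283. 263.]
pillar xy [454.3 349.6] ztop 37.2 axis deg 112.7 len 129.3 wid 27.7 px [171. 275.]
```

View pics/s9.png

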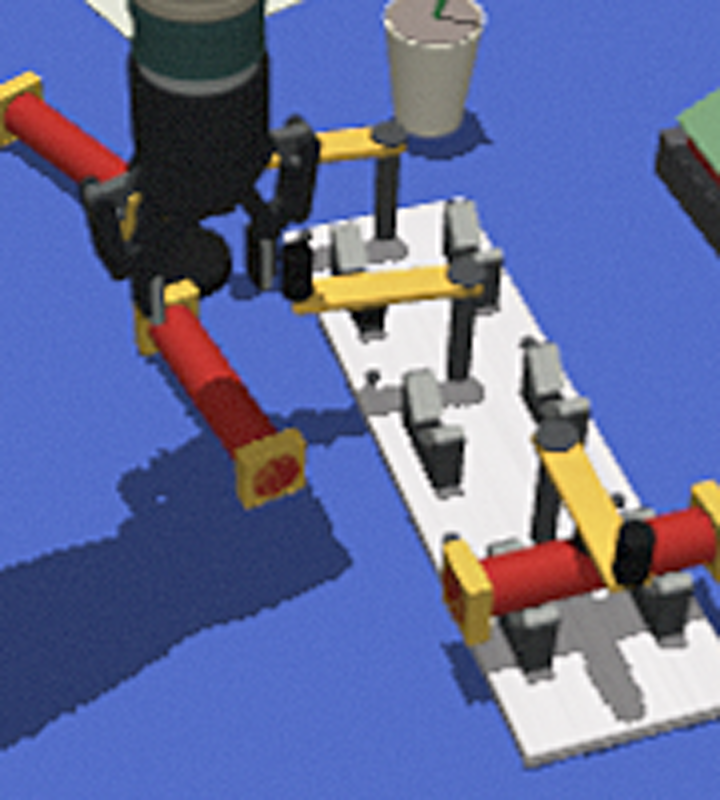

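View pics/t9.png

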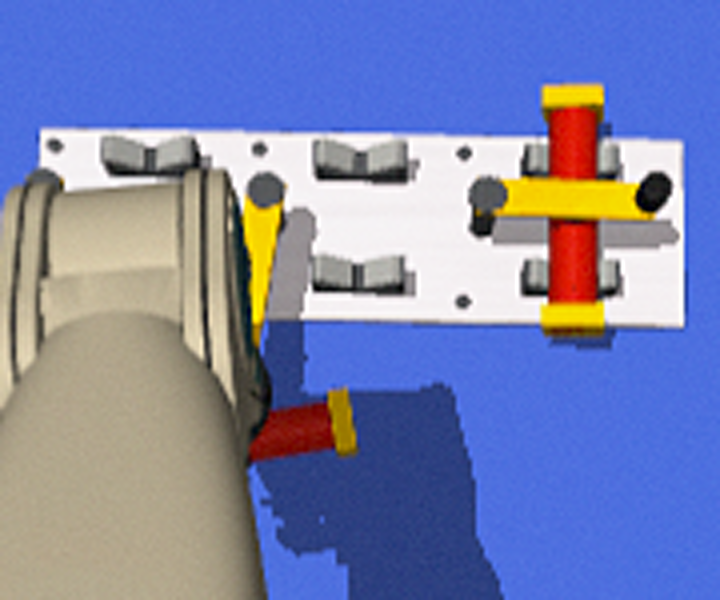

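Call:
servo_tool(
  rows=[
    [-0.005,0,0.05,0,0,0,0.41],
    [-0.005,0,0.09,0,0,-0.14,0.1],
    [0.02,0,0.09,0,0,-0.28,0.1],
    [0.05,0,0.09,0,0,-0.42,0.1],
    [0.05,-0.009,0.09,0,0,-0.56,0.1],
    [0.05,-0.009,0.09,0,0,-0.7,0.1],
    [0.05,-0.009,0.09,0,0,-0.84,0.1],
    [0.05,-0.009,0.09,0,0,-0.98,0.1],
    [0.05,-0.009,0.09,0,0,-1.12,0.1],
    [0.05,-0.009,0.09,0,0,-1.26,0.1],
    [0.05,-0.009,0.09,0,0,-1.4,0.1],
    [0.05,-0.009,0.09,0,0,-1.54,0.1],
  ],
)

```text
time: 24.6
tool_pos: [527.0, 90.3, 189.9]
ee_rot: [-9.2, 89.8, 0.0]
force: [-0.9, -0.2, -0.3]
gripper_width: 46.7
```

Call:
servo_tool(
  rows=[
    [0,0,0,0,0,-0.14,0.1],
    [0,0,0,0,0,-0.28,0.1],
    [0,0,0,0,0,-0.34,0.1],
    [0,0,0,0,0,-0.34,0.1],
    [0,0,0,0,0,-0.34,0.1],
  ],
)

```text
time: 25.1
tool_pos: [526.4, 90.5, 189.0]
ee_rot: [10.4, 89.8, 0.6]
force: [0.2, 0.0, 0.6]
gripper_width: 46.8
```

```bash
python3 - <<'E'
from h import *
state()
p,d=env.capture("side"); crop(p,230,150,410,350,4,"pics/s10.png")
print(env.tip_of("strap1_knob","side"))
E
```

```text
t 25.1 pos [526.4  90.5 189. ] toolx [ 0.003  0.    -1.   ] jaw 80.2 w 46.8 q [  2.8   8.1 -16.4  65.3  -0.   12.7] F [0.2 0.  0.6]
[{'position': [522.8, 88.9, 116.2], 'score': 0.97}, {'position': [280.6, 277.8, 3.4], 'score': 0.59}, {'position': [626.0, 17.2, 55.1], 'score': 0.27}]
```

View pics/s10.png

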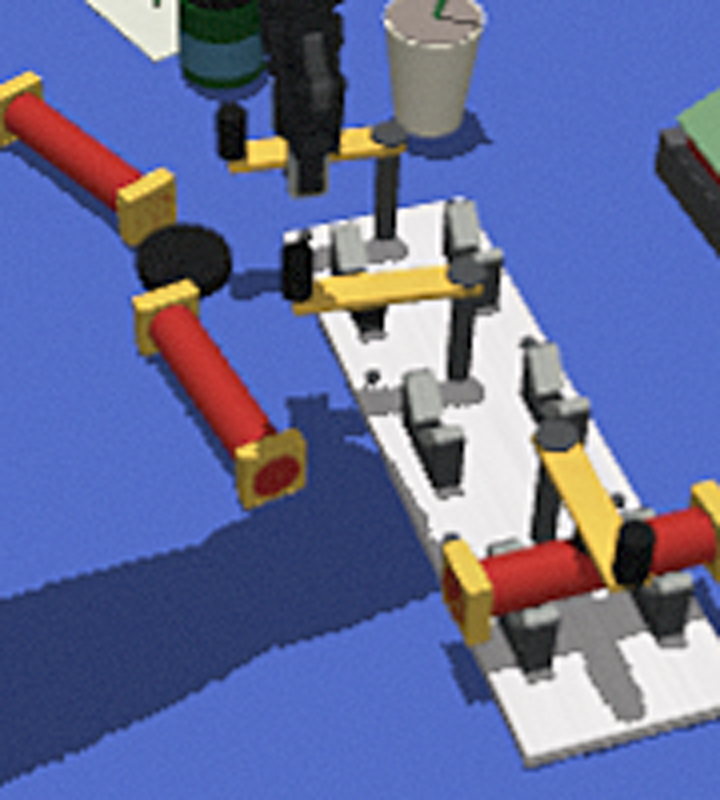

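Call:
servo_tool(
  rows=[
    [-0.002,0,-0.04,0,0,0,0.1],
    [-0.002,0,-0.07,0,0,0,0.1],
    [-0.002,0,-0.087,0,0,0,0.1],
    [-0.002,0,-0.09,0,0,0,0.1],
    [-0.002,0,-0.09,0,0,0,-0.4],
    [-0.002,0,-0.09,0,0,0,-0.4],
    [-0.002,0,-0.09,0,0,0,-0.4],
  ],
)

```text
time: 25.9
tool_pos: [524.9, 90.7, 98.9]
ee_rot: [12.8, 89.8, 2.9]
force: [-0.5, -1.0, 0.3]
gripper_width: 25.5
```

Call:
servo_tool(
  rows=[
    [-0.001,-0.014,0,0,0,0.143,-0.4],
    [-0.001,-0.029,0,0,0,0.285,-0.4],
    [0.002,-0.043,0,0,0,0.428,-0.4],
    [0.006,-0.057,0,0,0,0.57,-0.4],
    [0.013,-0.07,0,0,0,0.713,-0.4],
    [0.021,-0.082,0,0,0,0.855,-0.4],
    [0.031,-0.093,0,0,0,0.998,-0.4],
    [0.042,-0.102,0,0,0,1.14,-0.4],
    [0.055,-0.109,0,0,0,1.283,-0.4],
    [0.068,-0.115,0,0,0,1.425,-0.4],
    [0.082,-0.118,0,0,0,1.568,-0.4],
    [0.097,-0.12,0,0,0,1.71,-0.4],
  ],
)

```text
time: 27.1
tool_pos: [621.0, -29.8, 98.4]
ee_rot: [-124.3, 90.0, -35.9]
force: [-0.5, 0.8, -0.4]
gripper_width: 25.3
```

Call:
servo_tool(
  rows=[
    [0,0,0,0,0,0,0.1],
    [0,0,0.0,0,0,0,0.1],
    [0,0,0.05,0,0,0,0.3],
    [0,0,0.08,0,0,0.05,0.41],
    [-0.03,0.03,0.08,0,0,0.1,0.41],
    [-0.06,0.06,0.08,0,0,0.15,0.41],
    [-0.09,0.09,0.08,0,0,0.175,0.41],
    [-0.12,0.11,0.08,0,0,0.175,0.41],
    [-0.145,0.129,0.08,0,0,0.175,0.41],
    [-0.145,0.129,0.04,0,0,0.175,0.41],
    [-0.145,0.129,0.0,0,0,0.175,0.41],
    [-0.145,0.129,0.0,0,0,0.175,0.41],
  ],
)

```text
time: 28.3
tool_pos: [469.1, 99.5, 93.1]
ee_rot: [86.5, 89.4, -175.5]
force: [-1.3, 0.5, 0.3]
gripper_width: 60.4
```

Call:
servo_tool(
  rows=[
    [0,0,-0.02,0,0,0,0.41],
    [0,0,-0.03,0,0,0,0.41],
    [0,0,-0.03,0,0,0,0.41],
  ],
)

```text
time: 28.6
tool_pos: [474.6, 99.5, 67.3]
ee_rot: [85.1, 89.9, -176.8]
force: [0.2, -1.5, 0.6]
gripper_width: 60.2
```

```bash
python3 - <<'E'
from h import *
state()
p,d=env.capture("side"); crop(p,230,150,410,350,4,"pics/s11.png")
E
```

```text
t 28.6 pos [474.6  99.5  67.3] toolx [-0.002 -0.    -1.   ] jaw -172.0 w 60.2 q [  4.2  10.5 -30.1  49.5   0.  -93.9] F [ 0.2 -1.5  0.6]
```

View pics/s11.png

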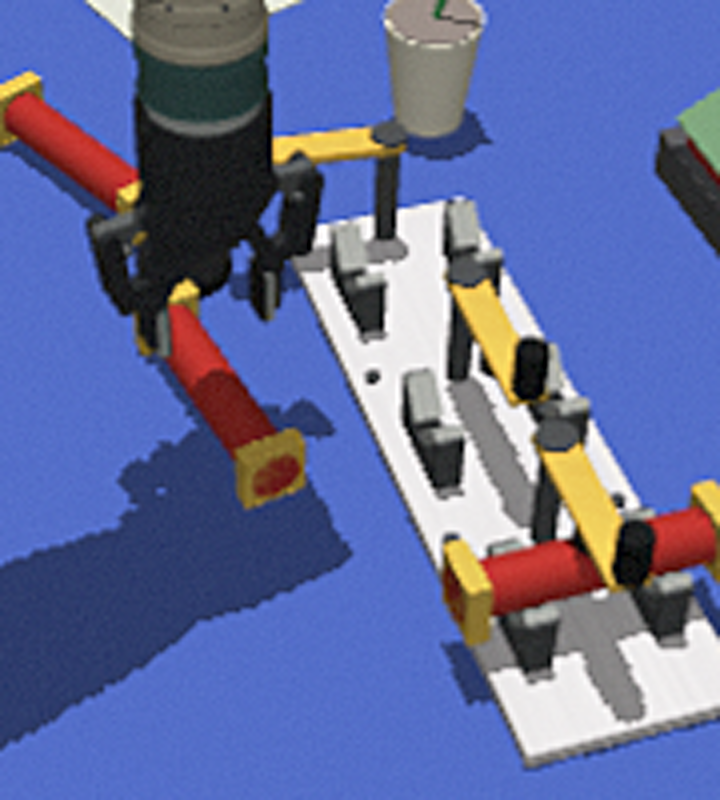

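Clear; descend and grip.

Call:
servo_tool(
  rows=[
    [0.001,0.001,-0.03,0,0,0,0.41],
    [0.001,0.001,-0.053,0,0,0,0.41],
    [0.001,0.001,-0.062,0,0,0,0.41],
    [0.001,0.001,-0.062,0,0,0,0.41],
    [0.001,0.001,-0.062,0,0,0,-0.6],
    [0.001,0.001,-0.062,0,0,0,-0.6],
    [0.001,0.001,-0.062,0,0,0,-0.6],
    [0.001,0.001,-0.062,0,0,0,-0.6],
    [0.001,0.001,-0.062,0,0,0,-0.6],
    [0.001,0.001,-0.062,0,0,0,-0.6],
  ],
  squeeze=60,
)

```text
time: 29.65
tool_pos: [478.1, 100.8, 7.1]
ee_rot: [-94.3, 89.8, 3.8]
force: [-1.6, 0.7, 5.8]
gripper_width: 30.1
```

Call:
servo_tool(
  rows=[
    [0,0,0.03,0,0,0,-0.6],
    [0,0,0.08,0,0,0,-0.6],
    [0,0,0.13,0,0,-0.14,-0.6],
    [0,0,0.16,0,0,-0.28,-0.6],
    [0.02,0.01,0.16,0,0,-0.42,-0.6],
    [0.04,0.02,0.16,0,0,-0.56,-0.6],
    [0.06,0.03,0.16,0,0,-0.7,-0.6],
    [0.08,0.04,0.16,0,0,-0.84,-0.6],
    [0.1,0.05,0.16,0,0,-0.98,-0.6],
    [0.12,0.054,0.16,0,0,-1.12,-0.6],
    [0.14,0.054,0.16,0,0,-1.26,-0.6],
    [0.15,0.054,0.16,0,0,-1.4,-0.6],
  ],
)

```text
time: 30.85
tool_pos: [627.7, 154.8, 165.0]
ee_rot: [-29.7, 90.0, -12.2]
force: [-0.4, -0.7, -1.1]
gripper_width: 30.3
```

Call:
servo_tool(
  rows=[
    [0,0,0,0,0,-0.14,-0.6],
    [0,0,0,0,0,-0.28,-0.6],
    [0,0,0,0,0,-0.345,-0.6],
    [0,0,0,0,0,-0.345,-0.6],
    [0,0,0,0,0,-0.345,-0.6],
  ],
)

```text
time: 31.35
tool_pos: [626.0, 154.6, 165.1]
ee_rot: [-168.0, 90.0, -169.8]
force: [-0.4, -0.1, -2.2]
gripper_width: 30.4
```

```bash
python3 - <<'E'
from h import *
state()
p,d=env.capture("side"); crop(p,230,100,410,300,4,"pics/s12.png")
E
```

```text
t 31.35 pos [626.  154.6 165.1] toolx [-0.001 -0.    -1.   ] jaw 88.2 w 30.4 q [ 8.1 20.1 -3.9 66.1 -0.   9.9] F [-0.4 -0.1 -2.2]
```

View pics/s12.png

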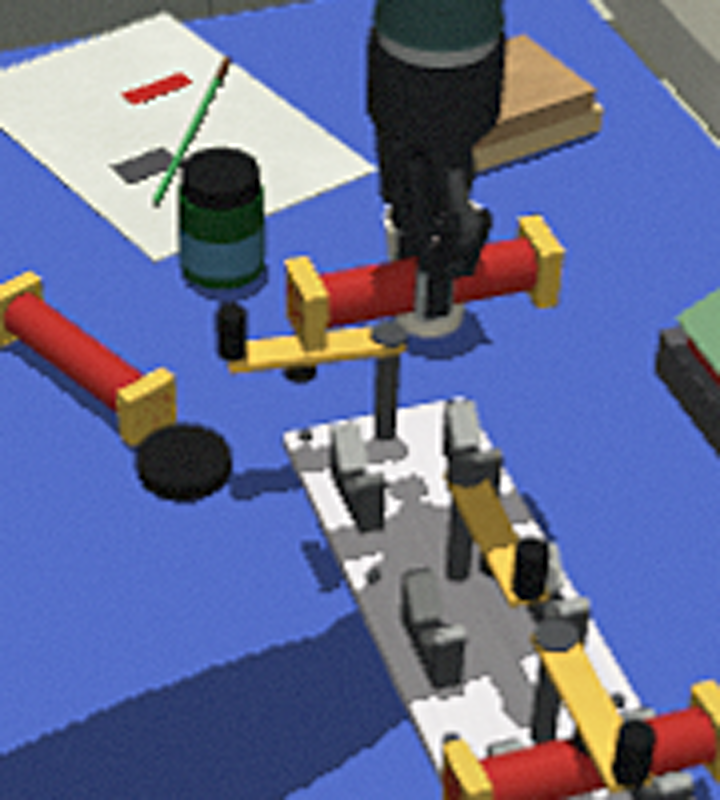

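Call:
servo_tool(
  rows=[
    [0.001,0,-0.04,0,0,0,-0.6],
    [0.001,0,-0.08,0,0,0,-0.6],
    [0.001,0,-0.105,0,0,0,-0.6],
    [0.001,0,-0.113,0,0,0,-0.6],
    [0.001,0,-0.118,0,0,0,-0.6],
    [0.001,0,-0.121,0,0,0,-0.6],
    [0.001,0,-0.123,0,0,0,-0.6],
    [0.001,0,-0.124,0,0,0,-0.6],
    [0.001,0,-0.125,0,0,0,-0.6],
  ],
)

```text
time: 32.3
tool_pos: [629.1, 154.9, 43.0]
ee_rot: [10.8, 89.8, 8.9]
force: [-3.8, -0.7, 9.9]
gripper_width: 29.8
```

Call:
servo_tool(
  rows=[
    [0,0,0.002,0,0,0,0.2],
    [0,0,0.002,0,0,0,0.2],
    [0,0,0.002,0,0,0,0.2],
    [0,0,0.05,0,0,0,0.2],
    [0,0,0.1,0,0,0,0.2],
    [0,0,0.14,0,0,0,0.2],
    [-0.05,0.04,0.14,0,0,-0.05,0.2],
    [-0.097,0.074,0.14,0,0,-0.125,0.2],
    [-0.097,0.074,0.14,0,0,-0.125,0.1],
    [-0.097,0.074,0.14,0,0,-0.125,0.1],
    [-0.097,0.074,0.14,0,0,-0.125,0.1],
  ],
)

```text
time: 33.4
tool_pos: [531.1, 229.1, 181.6]
ee_rot: [18.2, 89.8, 9.2]
force: [0.5, 0.0, -0.0]
gripper_width: 46.9
```

```bash
python3 - <<'E'
from h import *
state()
p,d=env.capture("side"); crop(p,230,100,410,300,4,"pics/s13.png")
print(env.tip_of("strap2_knob","side"))
xh=np.array([.9994,-.034,0]);s=np.array([628.3,154.9,55])
P=[s+xh*k for k in(-80,80)]
print((proj("side",P)-[230,100])*4)
E
```

```text
t 33.4 pos [531.1 229.1 181.6] toolx [ 0.003  0.    -1.   ] jaw 81.0 w 46.9 q [ 16.9  12.8 -11.6  65.4  -0.   25.9] F [ 0.5  0.  -0. ]
[{'position': [529.4, 234.7, 118.9], 'score': 0.61}]
[[293.42661088 460.18404828]
 [530.54879817 412.23346724]]
```

View pics/s13.png

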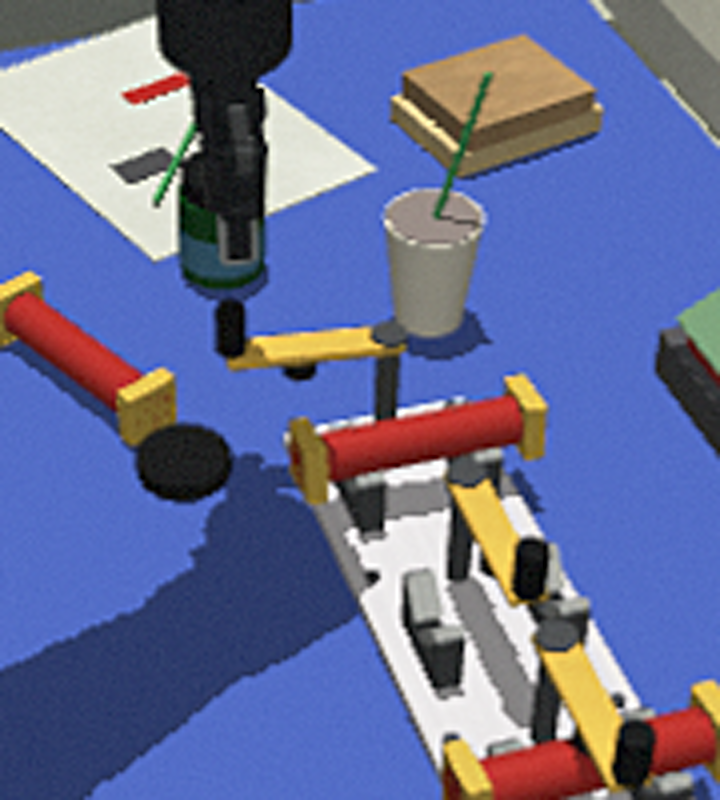

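```bash
python3 - <<'E'
from h import *
arc((630.2,212.9),-9,88.5,12,-0.4)
E
```

```text
[[-0.001, -0.014, 0, 0, 0, 0.142, -0.4], [-0.0, -0.029, 0, 0, 0, 0.284, -0.4], [0.002, -0.043, 0, 0, 0, 0.425, -0.4], [0.007, -0.057, 0, 0, 0, 0.567, -0.4], [0.014, -0.069, 0, 0, 0, 0.709, -0.4], [0.022, -0.081, 0, 0, 0, 0.851, -0.4], [0.032, -0.092, 0, 0, 0, 0.993, -0.4], [0.044, -0.101, 0, 0, 0, 1.134, -0.4], [0.056, -0.108, 0, 0, 0, 1.276, -0.4], [0.07, -0.113, 0, 0, 0, 1.418, -0.4], [0.084, -0.117, 0, 0, 0, 1.56, -0.4], [0.098, -0.118, 0, 0, 0, 1.702, -0.4]]
```

Call:
servo_tool(
  rows=[
    [-0.001,0,-0.04,0,0,0,0.1],
    [-0.001,0,-0.07,0,0,0,0.1],
    [-0.001,0,-0.08,0,0,0,0.1],
    [-0.001,0,-0.082,0,0,0,0.1],
    [-0.001,0,-0.082,0,0,0,-0.4],
    [-0.001,0,-0.082,0,0,0,-0.4],
    [-0.001,0,-0.082,0,0,0,-0.4],
  ],
)

```text
time: 34.2
tool_pos: [530.9, 229.0, 100.1]
ee_rot: [26.2, 89.8, 17.2]
force: [-0.0, 0.7, -0.5]
gripper_width: 25.5
```

Call:
servo_tool(
  rows=[
    [-0.001,-0.014,0,0,0,0.142,-0.4],
    [0,-0.029,0,0,0,0.284,-0.4],
    [0.002,-0.043,0,0,0,0.425,-0.4],
    [0.007,-0.057,0,0,0,0.567,-0.4],
    [0.014,-0.069,0,0,0,0.709,-0.4],
    [0.022,-0.081,0,0,0,0.851,-0.4],
    [0.032,-0.092,0,0,0,0.993,-0.4],
    [0.044,-0.101,0,0,0,1.134,-0.4],
    [0.056,-0.108,0,0,0,1.276,-0.4],
    [0.07,-0.113,0,0,0,1.418,-0.4],
    [0.084,-0.117,0,0,0,1.56,-0.4],
    [0.098,-0.118,0,0,0,1.702,-0.4],
  ],
)

```text
time: 35.4
tool_pos: [628.1, 110.3, 99.4]
ee_rot: [-102.9, 90.0, -14.1]
force: [-1.1, 0.9, -0.1]
gripper_width: 25.7
```

Call:
servo_tool(
  rows=[
    [0.001,0,0,0,0,0,-0.4],
    [0.001,0,0,0,0,0,-0.4],
    [0.001,0,0,0,0,0,0.1],
    [0.001,0,0,0,0,0,0.1],
    [0.001,0,0.05,0,0,0,0.1],
    [0.001,0,0.08,0,0,0,0.1],
    [-0.003,-0.05,0.08,0,0,0,0.1],
    [-0.006,-0.1,0.08,0,0,0,0.1],
    [-0.007,-0.14,0.08,0,0,0,0.1],
    [-0.007,-0.14,0.08,0,0,0,0.1],
    [-0.007,-0.14,0.08,0,0,0,0.1],
  ],
)

```text
time: 36.5
tool_pos: [620.1, -30.0, 178.6]
ee_rot: [-19.9, 90.0, 68.5]
force: [0.0, 0.4, 0.7]
gripper_width: 47.2
```

```bash
python3 - <<'E'
from h import *
state()
p,d=env.capture("side"); crop(p,230,100,410,300,4,"pics/s14.png")
print(env.tip_of("strap1_knob","side"))
E
```

```text
t 36.5 pos [620.1 -30.  178.6] toolx [ 0.  0. -1.] jaw 178.3 w 47.2 q [ -8.7  17.2  -6.2  66.6   0.  -97.1] F [0.  0.4 0.7]
[{'position': [617.3, -30.4, 115.5], 'score': 0.81}]
```

View pics/s14.png

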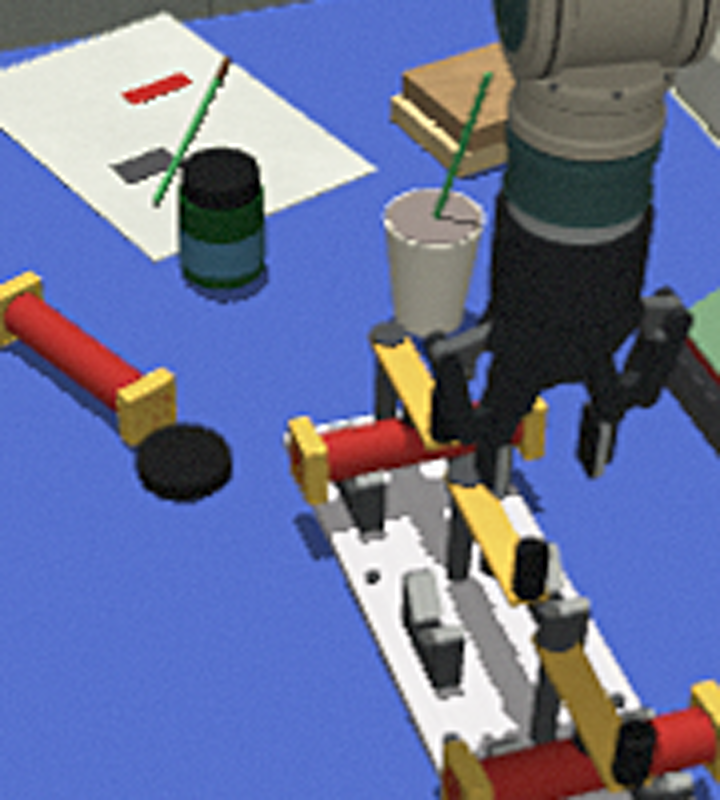

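Strap 2 is across. Open strap 1 again.

Call:
servo_tool(
  rows=[
    [0,0.001,-0.04,0,0,0,0.1],
    [0,0.001,-0.06,0,0,0,0.1],
    [0,0.001,-0.078,0,0,0,0.1],
    [0,0.001,-0.079,0,0,0,0.1],
    [0,0.001,-0.079,0,0,0,-0.4],
    [0,0.001,-0.079,0,0,0,-0.4],
    [0,0.001,-0.079,0,0,0,-0.4],
  ],
)

```text
time: 37.3
tool_pos: [621.7, -28.2, 101.0]
ee_rot: [-95.9, 89.8, -7.4]
force: [-0.8, 0.0, -0.4]
gripper_width: 25.3
```

Call:
servo_tool(
  rows=[
    [-0.014,0.002,0,0,0,-0.143,-0.4],
    [-0.029,0.005,0,0,0,-0.285,-0.4],
    [-0.042,0.011,0,0,0,-0.428,-0.4],
    [-0.054,0.018,0,0,0,-0.57,-0.4],
    [-0.066,0.027,0,0,0,-0.713,-0.4],
    [-0.076,0.038,0,0,0,-0.855,-0.4],
    [-0.084,0.05,0,0,0,-0.998,-0.4],
    [-0.091,0.063,0,0,0,-1.14,-0.4],
    [-0.095,0.076,0,0,0,-1.283,-0.4],
    [-0.098,0.091,0,0,0,-1.425,-0.4],
    [-0.098,0.105,0,0,0,-1.568,-0.4],
    [-0.097,0.12,0,0,0,-1.71,-0.4],
  ],
)

```text
time: 38.5
tool_pos: [524.0, 91.8, 100.6]
ee_rot: [-11.4, 89.9, -21.3]
force: [1.2, -1.3, -0.7]
gripper_width: 25.6
```

Call:
servo_tool(
  rows=[
    [0,0,0,0,0,0,0.1],
    [0,0,0.0,0,0,0,0.1],
    [0,0,0.05,0,0,0,0.3],
    [0,0,0.08,0,0,-0.1,0.41],
    [-0.01,0.04,0.08,0,0,-0.24,0.41],
    [-0.02,0.08,0.08,0,0,-0.38,0.41],
    [-0.03,0.12,0.08,0,0,-0.52,0.41],
    [-0.04,0.16,0.08,0,0,-0.66,0.41],
    [-0.055,0.2,0.08,0,0,-0.8,0.41],
    [-0.065,0.235,0.07,0,0,-0.94,0.41],
    [-0.07,0.258,0.06,0,0,-1.0,0.41],
    [-0.07,0.258,0.06,0,0,-1.0,0.41],
  ],
)

```text
time: 39.7
tool_pos: [452.3, 351.0, 158.2]
ee_rot: [-97.1, 89.9, -163.6]
force: [0.4, -0.1, -0.0]
gripper_width: 60.3
```

Call:
servo_tool(
  rows=[
    [0,0,-0.04,0,0,0,0.41],
    [0,0,-0.08,0,0,0,0.41],
    [0,0,-0.08,0,0,0,0.41],
    [0,0,-0.08,0,0,0,0.41],
  ],
)

```text
time: 40.1
tool_pos: [453.4, 348.3, 79.5]
ee_rot: [-70.6, 89.9, -137.4]
force: [0.2, -0.2, 0.5]
gripper_width: 60.2
```

```bash
python3 - <<'E'
from h import *
state()
p,d=env.capture("side"); crop(p,200,100,380,300,4,"pics/s15.png")
E
```

```text
t 40.1 pos [453.4 348.3  79.5] toolx [-0.001 -0.001 -1.   ] jaw 23.2 w 60.2 q [ 31.1  17.6 -18.8  53.7  -0.   97.9] F [ 0.2 -0.2  0.5]
```

View pics/s15.png

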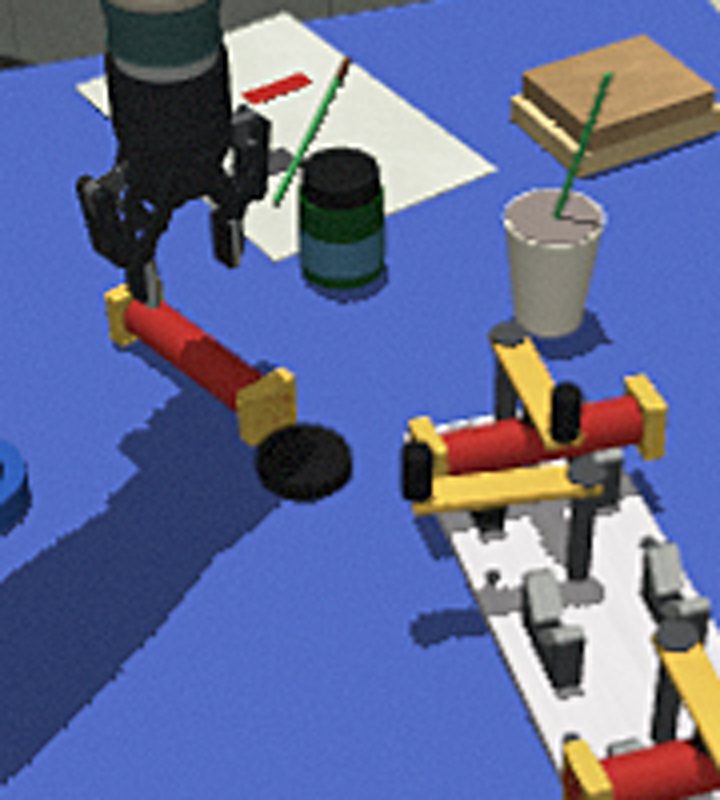

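Call:
servo_tool(
  rows=[
    [0.001,0.001,-0.03,0,0,0,0.41],
    [0.001,0.001,-0.06,0,0,0,0.41],
    [0.001,0.001,-0.073,0,0,0,0.41],
    [0.001,0.001,-0.074,0,0,0,0.41],
    [0.001,0.001,-0.074,0,0,0,-0.6],
    [0.001,0.001,-0.074,0,0,0,-0.6],
    [0.001,0.001,-0.074,0,0,0,-0.6],
    [0.001,0.001,-0.074,0,0,0,-0.6],
    [0.001,0.001,-0.074,0,0,0,-0.6],
    [0.001,0.001,-0.074,0,0,0,-0.6],
  ],
  squeeze=60,
)

```text
time: 41.15
tool_pos: [456.3, 351.7, 7.7]
ee_rot: [94.2, 89.8, 27.4]
force: [-0.8, -0.4, 7.1]
gripper_width: 30.0
```

Call:
servo_tool(
  rows=[
    [0,0,0.03,0,0,0,-0.6],
    [0,0,0.08,0,0,0,-0.6],
    [0,0,0.13,0,0,0,-0.6],
    [0.01,-0.02,0.165,0,0,0.1,-0.6],
    [0.03,-0.06,0.165,0,0,0.22,-0.6],
    [0.05,-0.1,0.165,0,0,0.34,-0.6],
    [0.07,-0.14,0.165,0,0,0.46,-0.6],
    [0.09,-0.18,0.165,0,0,0.58,-0.6],
    [0.11,-0.22,0.165,0,0,0.7,-0.6],
    [0.13,-0.26,0.165,0,0,0.82,-0.6],
    [0.15,-0.3,0.165,0,0,0.95,-0.6],
    [0.168,-0.335,0.165,0,0,1.08,-0.6],
  ],
)

```text
time: 42.35
tool_pos: [623.0, 13.5, 170.7]
ee_rot: [-15.3, 90.0, -19.9]
force: [-0.3, 0.8, -1.2]
gripper_width: 30.3
```

Call:
servo_tool(
  rows=[
    [0,0,0,0,0,0.055,-0.6],
    [0,0,0,0,0,0.055,-0.6],
    [0,0,0,0,0,0.055,-0.6],
    [0,0,0,0,0,0.055,-0.6],
  ],
)

```text
time: 42.75
tool_pos: [621.8, 16.5, 170.4]
ee_rot: [164.1, 90.0, 162.4]
force: [0.4, 0.1, -1.1]
gripper_width: 30.0
```

```bash
python3 - <<'E'
from h import *
state()
p,d=env.capture("side"); crop(p,230,120,410,320,4,"pics/s16.png")
E
```

```text
t 42.75 pos [621.8  16.5 170.4] toolx [-0.  0. -1.] jaw 88.3 w 30.0 q [-4.4 17.6 -6.6 65.8  0.  -2.7] F [ 0.4  0.1 -1.1]
```

View pics/s16.png

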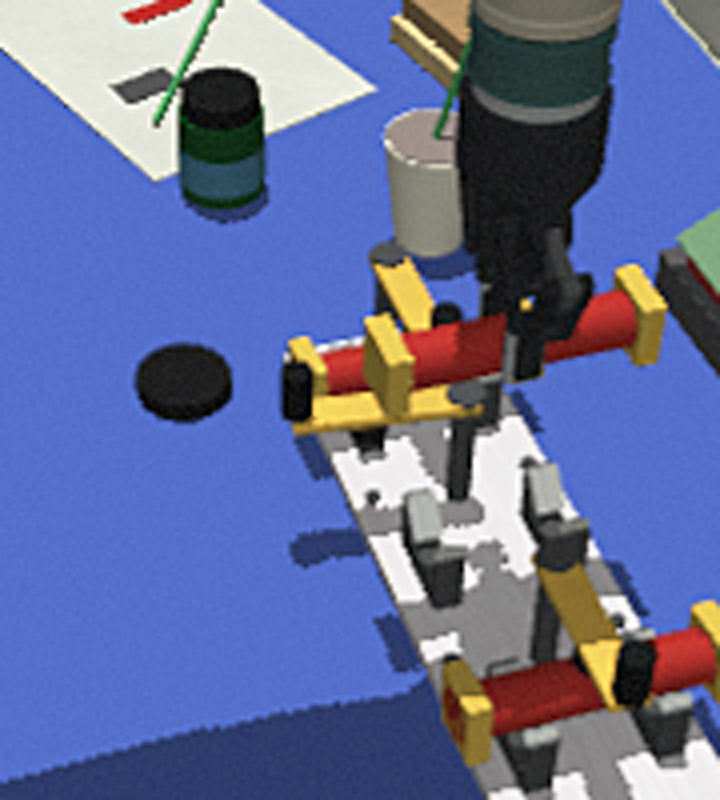

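Call:
servo_tool(
  rows=[
    [0.001,-0.001,-0.04,0,0,0,-0.6],
    [0.001,-0.001,-0.08,0,0,0,-0.6],
    [0.001,-0.001,-0.11,0,0,0,-0.6],
    [0.001,-0.001,-0.118,0,0,0,-0.6],
    [0.001,-0.001,-0.123,0,0,0,-0.6],
    [0.001,-0.001,-0.126,0,0,0,-0.6],
    [0.001,-0.001,-0.128,0,0,0,-0.6],
    [0.001,-0.001,-0.129,0,0,0,-0.6],
    [0.001,-0.001,-0.13,0,0,0,-0.6],
  ],
)

```text
time: 43.7
tool_pos: [625.4, 14.8, 43.6]
ee_rot: [6.1, 89.8, 4.4]
force: [-3.8, 1.1, 12.4]
gripper_width: 30.1
```

Call:
servo_tool(
  rows=[
    [0,0,0.002,0,0,0,0.2],
    [0,0,0.002,0,0,0,0.2],
    [0,0,0.002,0,0,0,0.2],
    [0,0,0.05,0,0,0,0.2],
    [0,0,0.1,0,0,0,0.2],
    [0,0,0.14,0,0,0,0.2],
    [-0.05,0.04,0.14,0,0,-0.05,0.2],
    [-0.098,0.075,0.14,0,0,-0.142,0.2],
    [-0.098,0.075,0.14,0,0,-0.142,0.1],
    [-0.098,0.075,0.14,0,0,-0.142,0.1],
    [-0.098,0.075,0.14,0,0,-0.142,0.1],
  ],
)

```text
time: 44.8
tool_pos: [526.4, 89.9, 181.8]
ee_rot: [8.3, 89.8, -1.5]
force: [-0.3, 0.4, 0.4]
gripper_width: 47.1
```

```bash
python3 - <<'E'
from h import *
state()
p,d=env.capture("side"); crop(p,230,120,410,320,4,"pics/s17.png")
print(env.tip_of("strap1_knob","side"))
xh=np.array([.9994,-.034,0]);s=np.array([623.5,15,55])
P=[s+xh*k for k in(-80,80)]
print((proj("side",P)-[230,120])*4)
E
```

```text
t 44.8 pos [526.4  89.9 181.8] toolx [ 0.004 -0.    -1.   ] jaw 80.1 w 47.1 q [  2.8   8.4 -17.   64.4  -0.   12.6] F [-0.3  0.4  0.4]
[{'position': [520.7, 89.2, 116.0], 'score': 0.69}, {'position': [623.3, 16.7, 56.1], 'score': 0.68}]
[[364.86349135 533.12056246]
 [618.45586012 476.77669588]]
```

View pics/s17.png

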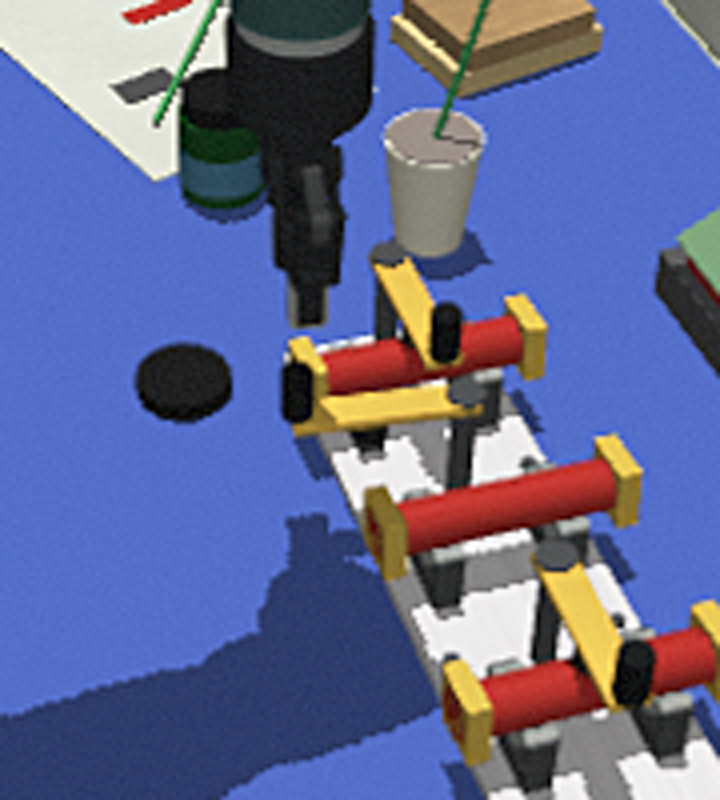

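Call:
servo_tool(
  rows=[
    [-0.001,0,-0.04,0,0,0,0.1],
    [-0.001,0,-0.07,0,0,0,0.1],
    [-0.001,0,-0.08,0,0,0,0.1],
    [-0.001,0,-0.082,0,0,0,0.1],
    [-0.001,0,-0.082,0,0,0,-0.4],
    [-0.001,0,-0.082,0,0,0,-0.4],
    [-0.001,0,-0.082,0,0,0,-0.4],
  ],
)

```text
time: 45.6
tool_pos: [526.0, 89.7, 100.0]
ee_rot: [12.2, 89.8, 2.3]
force: [0.8, 0.4, -0.3]
gripper_width: 25.5
```

Call:
servo_tool(
  rows=[
    [-0.001,-0.014,0,0,0,0.143,-0.4],
    [-0.001,-0.029,0,0,0,0.285,-0.4],
    [0.002,-0.043,0,0,0,0.428,-0.4],
    [0.006,-0.057,0,0,0,0.57,-0.4],
    [0.013,-0.07,0,0,0,0.713,-0.4],
    [0.021,-0.082,0,0,0,0.855,-0.4],
    [0.031,-0.093,0,0,0,0.998,-0.4],
    [0.042,-0.102,0,0,0,1.14,-0.4],
    [0.055,-0.109,0,0,0,1.283,-0.4],
    [0.068,-0.115,0,0,0,1.425,-0.4],
    [0.082,-0.118,0,0,0,1.568,-0.4],
    [0.099,-0.12,0,0,0,1.71,-0.4],
  ],
)

```text
time: 46.8
tool_pos: [623.7, -30.7, 99.3]
ee_rot: [-180.0, 90.0, -91.6]
force: [-0.9, 1.8, -0.5]
gripper_width: 25.4
```

Call:
servo_tool(
  rows=[
    [0.001,0,0,0,0,0,-0.4],
    [0.001,0,0,0,0,0,-0.4],
    [0.001,0,0,0,0,0,0.1],
    [0.001,0,0,0,0,0,0.1],
    [0.001,0,0.05,0,0,0,0.1],
    [0.001,0,0.1,0,0,0,0.1],
    [-0.04,-0.03,0.12,0,0,0,0.1],
    [-0.08,-0.07,0.12,0,0,0,0.3],
    [-0.11,-0.11,0.12,0,0,0,0.6],
    [-0.14,-0.15,0.12,0,0,0,0.8],
    [-0.155,-0.19,0.12,0,0,0,0.8],
    [-0.165,-0.23,0.12,0,0,0,0.8],
  ],
)

```text
time: 48.0
tool_pos: [456.5, -261.4, 219.0]
ee_rot: [-127.0, 89.9, -39.0]
force: [1.0, 0.3, 0.4]
gripper_width: 77.0
```

```bash
python3 - <<'E'
from h import *
state()
p,d,W=pil(); crop(p,210,155,390,305,4,"pics/t18.png")
p,d=env.capture("side"); crop(p,230,120,430,470,2.2,"pics/s18.png")
print(env.tip_of("sleeve_grip","side"),env.tip_of("timer","side"))
E
```

```text
t 48.0 pos [ 456.5 -261.4  219. ] toolx [ 0.001 -0.001 -1.   ] jaw 178.0 w 77.0 q [ -36.8    6.2  -14.8   68.9   -0.  -124.9] F [1.  0.3 0.4]
pillar xy [667.1  14.7] ztop 72.1 axis deg 179.2 len 45.3 wid 28.7 px [300. 189.]
pillar xy [669.  153.9] ztop 72.0 axis deg 1.3 len 39.0 wid 26.4 px [247. 189.]
pillar xy [ 661.1 -124.8] ztop 72.4 axis deg 177.9 len 47.0 wid 26.4 px [353. 190.]
pillar xy [592.1 156.9] ztop 72.0 axis deg 179.8 len 54.1 wid 28.2 px [245. 218.]
pillar xy [589.3  16.9] ztop 72.5 axis deg 179.2 len 49.7 wid 25.8 px [299. 218.]
pillar xy [ 583.8 -122.1] ztop 72.4 axis deg 178.5 len 51.6 wid 26.3 px [353. 220.]
[{'position': [448.2, -355.3, 61.3], 'score': 0.94}] [{'position': [448.7, -354.1, -3.6], 'score': 0.76}, {'position': [625.8, 17.9, 57.0], 'score': 0.63}, {'position': [618.6, -121.0, 54.0], 'score': 0.53}]
```

View pics/t18.png

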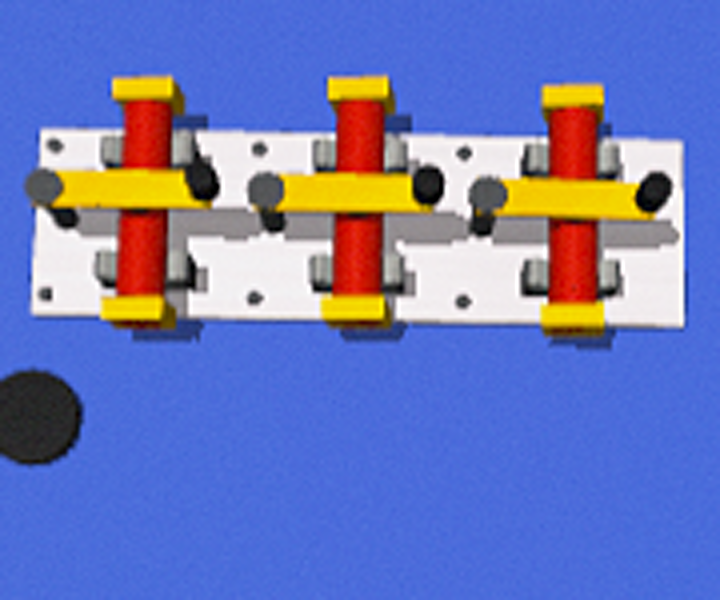

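View pics/s18.png

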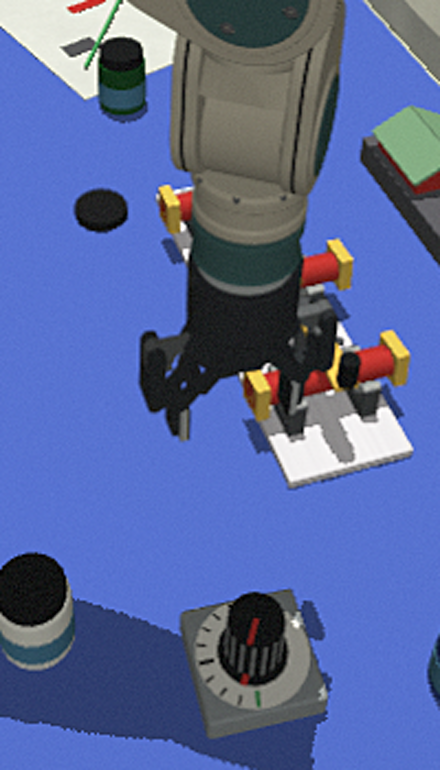

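```bash
python3 - <<'E'
from h import *
p,d=env.capture("top"); crop(p,405,235,475,305,8.5,"pics/tm.png")
W=cloud("top",d); hsv=cv2.cvtColor(p,cv2.COLOR_RGB2HSV)
sub=np.zeros((480,640),bool); sub[235:305,405:475]=1
b=sub&(W[...,2]>78)&(W[...,2]<96)
Q=W[b]; print('sleeve top',b.sum(),cv2.minEnclosingCircle(Q[:,:2].astype(np.float32)))
bx=sub&(W[...,2]>22)&(W[...,2]<40); v,u=np.nonzero(bx|b); P=onplane("top",np.c_[u,v],30)
b2=sub&(W[...,2]>22)&(W[...,2]<36); Q=W[b2]; print('box',cv2.minAreaRect(Q[:,:2].astype(np.float32)))
red=sub&((hsv[...,0]<10)|(hsv[...,0]>170))&(hsv[...,1]>150)
print(np.c_[W[red][:,:3]].round(0)[:60])
p,d=env.capture("side"); crop(p,300,370,390,460,7,"pics/tms.png")
W=cloud("side",d);sub=np.zeros((480,640),bool); sub[370:460,300:390]=1
b=sub&(W[...,2]>82)&(W[...,2]<94); print('side sleeve top',b.sum(),cv2.minEnclosingCircle(W[b][:,:2].astype(np.float32)))
E
```

```text
sleeve top 0 ((0.0, 0.0), 0.0)
box ((465.9567565917969, -319.8540954589844), (26.525257110595703, 71.83483123779297), 83.83972930908203)
[[ 464. -225.  358.]]
side sleeve top 534 ((447.9911193847656, -356.30303955078125), 23.80326271057129)
```

View pics/tm.png

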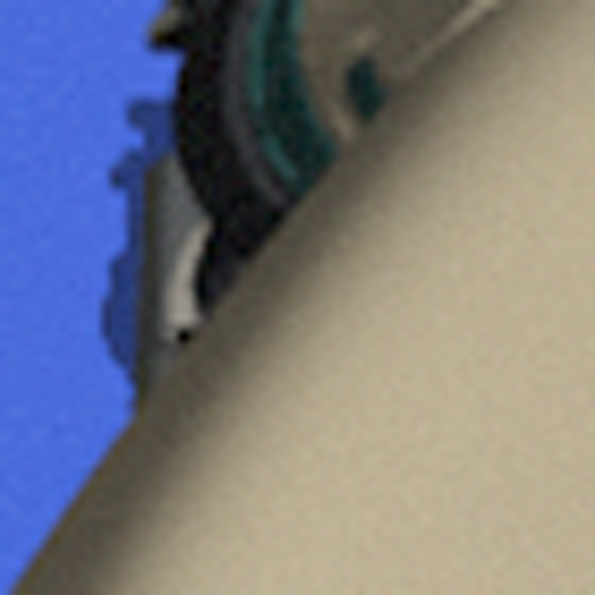

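View pics/tms.png

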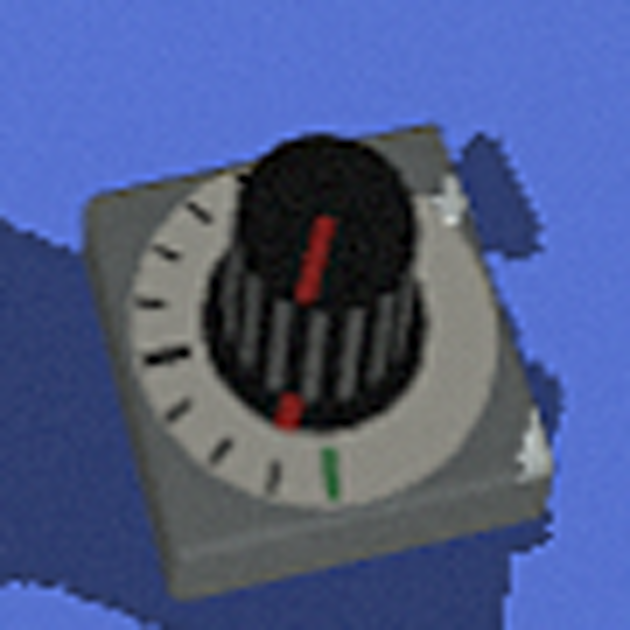

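```bash
python3 - <<'E'
from h import *
f=lambda l:np.array(l)/7.0+[300,370]
t=onplane("side",f([[325,222],[305,298]]),87)[:,:2]; print('ptr top',t,np.degrees(np.arctan2(*(t[1]-t[0])[::-1])))
c=np.array([448,-356.])
for n,px in dict(p=(290,410),g=(333,472),t1=(273,478),t2=(221,452),t4=(166,357)).items():
    q=onplane("side",f([px]),31)[0,:2]; print(n,q.round(1),np.degrees(np.arctan2(*(q-c)[::-1])).round(1))
a=onplane("side",f([[90,208],[438,132],[547,478],[178,553]]),30)[:,:2]; print(a, a.mean(0))
e=a[3]-a[0]; print('left edge dir',np.degrees(np.arctan2(e[1],e[0])))
E
```

```text
ptr top [[ 447.2012301  -358.7760048 ]
 [ 435.034791   -375.30890345]] -126.34907963646396
p [ 434.  -376.4] -124.5
g [ 438.1 -394.6] -104.4
t1 [ 423.4 -391. ] -125.1
t2 [ 413.7 -380.6] -144.4
t4 [ 409.5 -353. ] 175.6
[[ 405.3035131  -307.74022035]
 [ 500.93269884 -318.17103757]
 [ 488.01851449 -413.25066312]
 [ 394.73550666 -400.01676628]] [ 447.24755828 -359.79467183]
left edge dir -96.53335614611845
```

Call:
servo_tool(
  rows=[
    [-0.004,-0.045,-0.02,0,0,0,0.88],
    [-0.008,-0.095,-0.05,0,0,0,0.88],
    [-0.008,-0.095,-0.08,0,0,0,0.88],
    [-0.008,-0.095,-0.08,0,0,0,0.88],
    [-0.008,-0.095,-0.08,0,0,0,0.88],
  ],
)

```text
time: 48.8
tool_pos: [450.4, -353.3, 137.9]
ee_rot: [38.0, 89.8, 126.2]
force: [0.3, 0.5, 0.6]
gripper_width: 80.2
```

```bash
python3 - <<'E'
from h import *
state()
p,d=env.capture("side"); crop(p,270,300,420,470,4,"pics/s19.png")
E
```

```text
t 48.8 pos [ 450.4 -353.3  137.9] toolx [-0.002  0.002 -1.   ] jaw 178.2 w 80.2 q [ -44.6   14.4  -15.1   60.6    0.  -132.8] F [0.3 0.5 0.6]
```

View pics/s19.png

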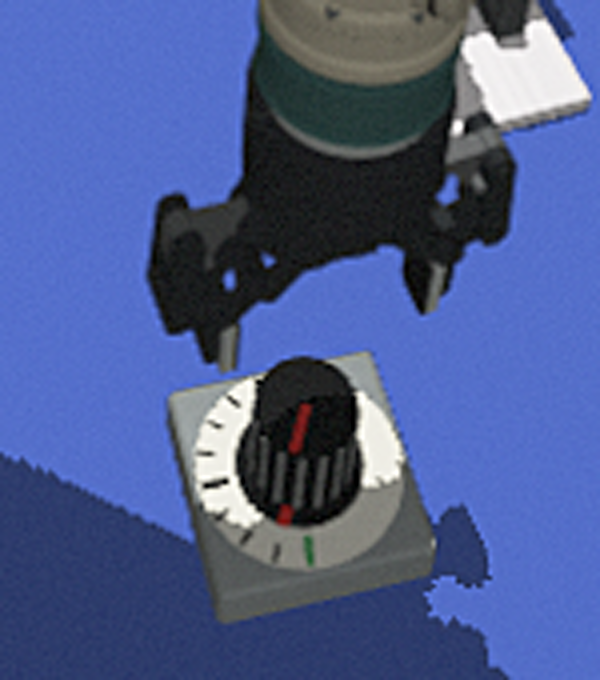

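Call:
servo_tool(
  rows=[
    [-0.002,-0.002,-0.04,0,0,0,0.88],
    [-0.002,-0.002,-0.07,0,0,0,0.88],
    [-0.002,-0.002,-0.09,0,0,0,0.88],
    [-0.002,-0.002,-0.094,0,0,0,0.88],
    [-0.002,-0.002,-0.094,0,0,0,-0.2],
    [-0.002,-0.002,-0.094,0,0,0,-0.2],
    [-0.002,-0.002,-0.094,0,0,0,-0.2],
    [-0.002,-0.002,-0.094,0,0,0,-0.2],
    [-0.002,-0.002,-0.094,0,0,0,-0.2],
    [-0.002,-0.002,-0.094,0,0,0,-0.2],
  ],
  squeeze=50,
)

```text
time: 49.85
tool_pos: [447.7, -358.3, 47.0]
ee_rot: [151.2, 89.8, -120.7]
force: [-6.9, 1.5, 8.1]
gripper_width: 45.1
```

Call:
servo_tool(
  rows=[
    [0,0,0,0,0,-0.12,-0.2],
    [0,0,0,0,0,-0.24,-0.2],
    [0,0,0,0,0,-0.36,-0.2],
    [0,0,0,0,0,-0.48,-0.2],
    [0,0,0,0,0,-0.6,-0.2],
    [0,0,0,0,0,-0.72,-0.2],
    [0,0,0,0,0,-0.84,-0.2],
    [0,0,0,0,0,-0.96,-0.2],
    [0,0,0,0,0,-1.047,-0.2],
    [0,0,0,0,0,-1.047,-0.2],
    [0,0,0,0,0,-1.047,-0.2],
    [0,0,0,0,0,-1.047,-0.2],
  ],
)

```text
time: 51.05
tool_pos: [444.9, -356.6, 47.0]
ee_rot: [150.9, 89.6, 178.9]
force: [-12.3, 4.8, 14.7]
gripper_width: 45.5
```

```bash
python3 - <<'E'
from h import *
state()
p,d=env.capture("side"); crop(p,290,340,400,470,5,"pics/s20.png")
E
```

```text
t 51.05 pos [ 444.9 -356.6   47. ] toolx [-0.007  0.    -1.   ] jaw 118.0 w 45.5 q [-45.1  19.7 -20.5  50.1  -0.3 -73.1] F [-12.3   4.8  14.7]
```

View pics/s20.png

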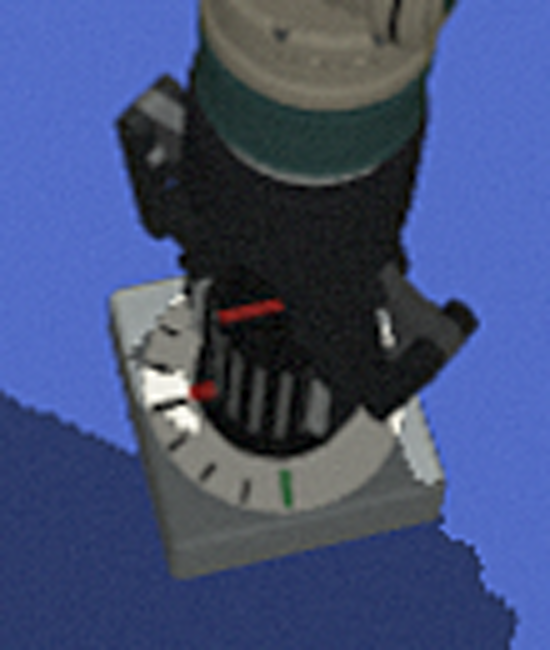

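Call:
servo_tool(
  rows=[
    [0,0,0,0,0,0,0.5],
    [0,0,0,0,0,0,0.88],
    [0,0,0,0,0,0,0.88],
    [0,0,0,0,0,0,0.88],
    [0,0,0.04,0,0,0,0.88],
    [0,0,0.09,0,0,0,0.88],
    [0,0,0.14,0,0,0,0.88],
    [-0.04,0.03,0.18,0,0,0,0.88],
    [-0.08,0.07,0.2,0,0,0,0.88],
    [-0.1,0.11,0.2,0,0,0,0.88],
    [-0.1,0.15,0.2,0,0,0,0.88],
    [-0.1,0.15,0.2,0,0,0,0.88],
  ],
)

```text
time: 52.3
tool_pos: [346.3, -203.0, 244.7]
ee_rot: [74.2, 89.9, 102.4]
force: [-0.0, -1.0, -0.3]
gripper_width: 80.3
```

```bash
python3 - <<'E'
from h import *
state()
p,d=env.capture("side"); crop(p,300,370,390,460,7,"pics/s21.png"); cv2.imwrite("pics/s21f.png",p[:,:,::-1])
p,d,W=pil(); cv2.imwrite("pics/t21.png",p[:,:,::-1])
hsv=cv2.cvtColor(p,cv2.COLOR_RGB2HSV)
y=((hsv[...,0]>18)&(hsv[...,0]<34)&(hsv[...,1]>150)&(W[...,2]>86)&(W[...,2]<110)&(W[...,0]>500)&(W[...,0]<720)).astype(np.uint8)
k,l,s,c=cv2.connectedComponentsWithStats(y)
for i in range(1,k):
    if s[i,4]<60: continue
    v,u=np.nonzero(l==i); P=onplane("top",np.c_[u,v],95); r=cv2.minAreaRect(P[:,:2].astype(np.float32)); print(r,s[i,4])
E
```

```text
t 52.3 pos [ 346.3 -203.   244.7] toolx [-0.     0.002 -1.   ] jaw 118.2 w 80.3 q [-39.7  -7.8 -25.5  72.5   0.1 -67.9] F [-0.  -1.  -0.3]
pillar xy [667.1  13.4] ztop 72.6 axis deg 179.1 len 46.1 wid 26.1 px [300. 189.]
pillar xy [668.7 154. ] ztop 72.2 axis deg 0.6 len 40.2 wid 26.3 px [246. 189.]
pillar xy [ 661.2 -124.8] ztop 72.3 axis deg 177.9 len 48.0 wid 26.5 px [353. 191.]
pillar xy [591.8 156.9] ztop 72.1 axis deg 0.2 len 54.6 wid 28.5 px [245. 218.]
pillar xy [589.5  16.9] ztop 72.6 axis deg 179.4 len 48.7 wid 25.8 px [299. 218.]
pillar xy [ 584.  -122.2] ztop 72.7 axis deg 178.1 len 52.3 wid 26.0 px [353. 220.]
((625.4119873046875, 159.21145629882812), (100.60128021240234, 23.470617294311523), 89.13404083251953) 306
((620.7814331054688, 19.685577392578125), (98.07786560058594, 23.468372344970703), 89.20555877685547) 311
((616.29150390625, -120.06536102294922), (101.02303314208984, 23.489871978759766), 89.244873046875) 315
```

View pics/s21.png

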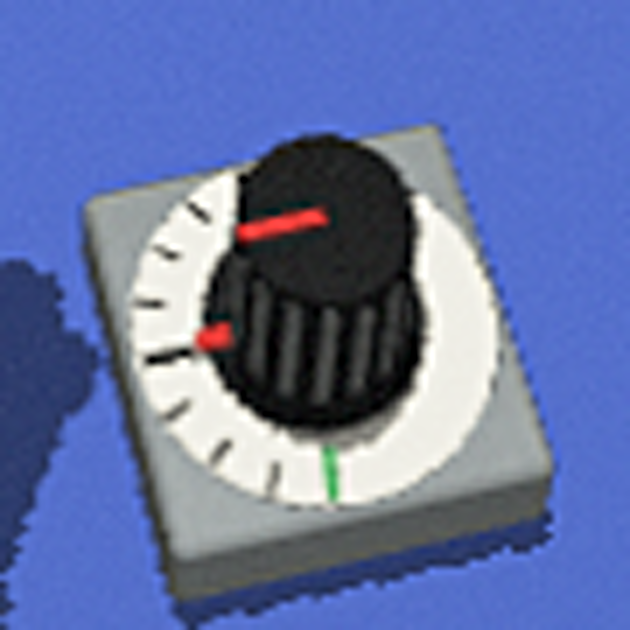

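View pics/t21.png

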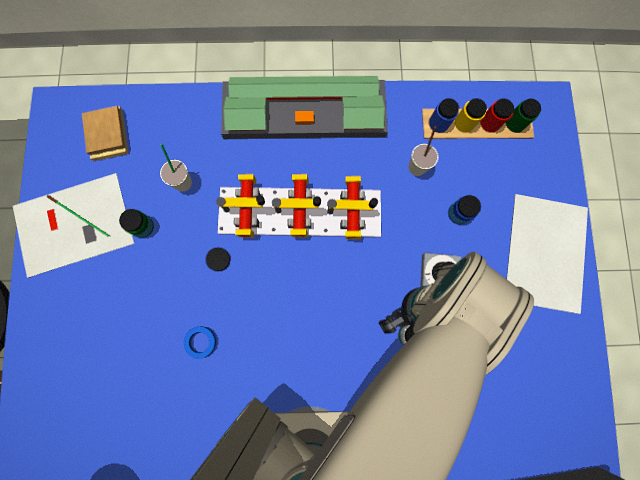

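```bash
python3 - <<'E'
from h import *
f=lambda l:np.array(l)/7.0+[300,370]
t=onplane("side",f([[325,217],[240,233]]),87)[:,:2]; print('ptr top',t,np.degrees(np.arctan2(*(t[1]-t[0])[::-1])))
c=np.array([448,-356.])
q=onplane("side",f([(212,338)]),34)[0,:2]; print(q,np.degrees(np.arctan2(*(q-c)[::-1])))
E
```

```text
ptr top [[ 447.71098532 -357.56055982]
 [ 426.43435459 -354.52087647]] 171.86946308372646
[ 421.71448348 -353.55624548] 174.68850100009394
```

```bash
python3 -c "
from rig import env
print(env.hand_in(), env.observe()['time'])"
```

```text
the job is handed in; nothing more can be done
the job is handed in; nothing more can be done
```

All three pillars are in the jig, one per place, each with its strap swung over. The timer sleeve reads 4, and I handed the job in at about 52 s; no verdict was reported.

**What I did:** I swung all three straps open, then seated and clamped places 0, 2 and 1 in that order. I then gripped the sleeve, turned it from 1 to 4, let go and backed clear. Two things changed on the way:
- The middle pillar was knocked about 50 mm aside early on, so I measured it again before gripping it.
- Strap 1's open knob blocked that grasp, so I closed the strap, took that pillar to place 2, and reopened it for the last pillar.

**Last checks from the pictures:**

| Check | Reading | Wanted |
|---|---|---|
| Height of shaft tops | 72 to 73 mm | about 71 mm |
| Pillar offset along the seat | 3 to 6 mm | within 18 mm |
| Pillar angle against the jig | about 0.04 rad or less; two short pieces of the place 2 shaft read 0.2° to 0.6°, jig at −2° | below 0.07 rad |
| Strap angle | within about 0.02 rad of fully over | within 0.15 rad |
| Sleeve pointer | 172° to 175° | tick 4 at 174° to 176° |

None of these checks failed. The two readings of the pointer differed by about 3°, roughly 0.05 rad, against the 0.1 rad allowed. The jars and cups show no visible shift, and the arm ended about 245 mm up, touching nothing.

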